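# Index the marionette head five clicks and lock the stand

### The job

Push the upright post of the index stand round so that its plate, with the marionette head on it, turns exactly five clicks clockwise (seen from above) from where it stands, counting the clicks by feel, and comes to rest in the fifth click; then press the brass lock plunger fully home. Push the post, do not clamp it: nothing on the stand may be squeezed or pressed with more than 35 N. The crown, control bar, screw eyes and screwdriver lying about stay where they are.

Things in the scene. Friction and masses are not known exactly. Their poses are not given: they have to be found in the camera images.
- stand: The index stand, screwed to the bench: a dark steel round housing 172 mm wide, 30 mm tall, with a block on one side that carries the lock plunger. Origin: on the bench, on the upright axis about which the plate turns. Stops end the plate's travel about 35 degrees anticlockwise of its start and 150 degrees clockwise.
- plate: The turning oak plate, 148 mm wide, top at 42 mm, with a pink head on it (64 mm wide, top at 115 mm). It starts in a click. Clicks are even, but their spacing differs each time (15 or 22.5 degrees, a hidden setting). From a click, the push needed on the post rises at once to 4 to 10 N, stays so up to about half-way, then drops to nothing and the plate springs on into the next click by itself. Let go before half-way it springs back. 1 degree of play. Origin: on the axis.
- post (a point): The upright round steel post on the plate's rim, 16 mm thick, 85 mm from the axis, standing free from 42 mm up to 124 mm above the bench; pushed sideways it turns the plate. This point: on the post's centre line, 104 mm above the bench. Its x axis points outward from the plate's axis, z up.
- lock_top (a point): Centre of the top face of the lock plunger's brass cap: 26 mm wide, 64 mm above the bench when up, 105 mm from the plate's axis. Pressed straight down it travels 12 mm against about 4 N of rub to a firm stop, and stays where it is left.
- lock (a joint): How far the lock plunger is pressed: 0 up (start), 0.012 m fully home.
- control_bar: Bystander: dark varnished boxwood control bar, a cross 200 by 130 mm and 30 mm high, lying on the bench. Origin: centre of its underside.
- crown: Bystander: pewter crown with six points, 66 mm wide and 40 mm high. Origin: centre of its underside.
- eye_a: Bystander: brass screw eye lying flat beside the stand, 60 mm long, 8 mm high. Origin: under the root of its shank.
- eye_b: Bystander: the other brass screw eye, the same size, lying beside the stand.
- gouge: Bystander: small screwdriver with a wooden handle, lying on the bench. Origin: under its middle.

How it is judged:
By the outcome, as a careful person would: the job done as asked, in the order asked, and still so for the second after the job is handed in, with the robot touching nothing.
It also fails if it takes over 72 s, if anything falls off the work surface, if the arm or the gripper's body presses on something with over 40 N, if the wrist force passes 120 N, or if a joint passes its speed limit or range.

### The arm

A 6-joint arm with a two-finger parallel gripper is mounted at the origin on the work surface. World frame = base frame: x ahead of the robot, y to its left, z up, the work surface at z = 0. Lengths are in m, angles in degrees, forces in N, time in s.
With the tool pointing down it reaches from about 0.4 to 0.825 m from the base axis. Payload 7 kg.
Tool frame: the origin (TCP) lies at the very end of the fingers, on their centre line; the grasp point (between the pads) lies behind it (r.grasp_offset is the z of the grasp point in the tool frame, in m); z points along the fingers, y is the direction in which the jaws open and shut (so a half turn about z gives the same grasp; the last joint's range is limited). The gripper opens to 88 mm and grips with 3 to 60 N. Pads are 19 mm wide; open, the fingers measure 130 mm over their backs; the gripper's body (78 mm by 193 mm) begins 47 mm behind the grasp point.
Start: joints at [-52.248, 20.546, 0.682, 0, -70.136, -16.507], TCP at [0.245, -0.629, 0.227] pointing down, gripper open.
Joint ranges: [-176.03, 176.03], [-82.01, 121.73], [-58.28, 71.71], [-173.87, 95.51], [-174.79, -0.11], [-173.66, 173.66]. Speed limits (degrees/s): [136.94, 136.94, 172.46, 180, 180, 180].

### API

Orientations are given as [roll, pitch, yaw] about the fixed x, y, z axes, in that order (R = Rz(yaw) Ry(pitch) Rx(roll)).
In Python, from plant import r gives the robot as it stands. The module is installed in compiled form; this text tells all that it offers.
- The arm moves only by the tool servo_tool, never from a script. Its argument "targets" is a list of rows, each an object of numbers: "dx", "dy", "dz": the shift along the world's x, y, z in cm; "spin": the turn about the world's z in rad; "grip": the opening in per cent of the stroke, from 0 (shut) to 100 (fully open). A call has exactly 10 rows; each row is the pose to reach, as a shift and turn from the pose commanded when the call began; what a row does not reach only later rows make up. A row lasts 1/12 s, in which the tool goes at most 41.7 mm and 7.16 degrees, less where a joint would pass 70% of its speed; a pose out of reach is approached as far as the arm can. A call with a gripper value outside its range is refused whole. The fingers move at their own pace and stop on an object; "squeeze" is the grip in N (left out, the last holds). Time passes only in rows, so rows that repeat a pose let the fingers close, or fill a call up. It gives the time, the measured TCP pose, the force and the opening at its end, in the units of the state.
- r.get_state(): the state, without advancing time (a new reading comes with each control period).
- r.capture(name): name is "scene" or "top"; returns the picture (420x560x3 uint8, blue, green, red); there is no depth.
- r.get_calibration(name): a dict with "K" (3x3 intrinsics, pixels), "extrinsics" (4x4, takes a point from camera to world coordinates). Camera axes: x right, y down, z forward; pixel columns grow to the right and rows downward; lengths in m; the calibration is good to about 2 mm. A picture is of the moment at which its call begins. get_calibration takes no time and is no camera call.
- r.close_job(): hands the job in, once; it reports no verdict.
Trained networks look in the newest picture that a camera, given by its name, has taken for a name from the list of things; names that differ only in an ending like _2 or _b are one class to them, and where a whole thing is asked for, a point or a joint stands for the part that bears it (a point fixed in the world has none). Each returns a list of dicts, best first, with "p" (0 to 1); they miss things now and then, are a little off and sometimes report something else, mostly with a low value. They report only what shows in the picture. A call takes as long as a camera call.
- r.cut_out(name, camera): "mask" (420x560 bool, what is visible of it) and "extent" ([left, top, right, bottom] in pixels, round what is visible of it).
The state is a dict: "time_s": time; "joints": joint angles; "qd": joint speeds; "joint_torque": joint torques, N m; "tcp_pos": TCP position; "eef_rot": TCP orientation; "contact_force": force on the tool from outside, world axes, zero at the start; "moment": the same for the moment, N m; "gripper_width": finger opening in m.
Only numpy, scipy, OpenCV 4.12 (cv2) and the standard library are available. Lean on these libraries where they do the work, as an engineer would, in place of code of your own. Each camera call takes 0.05 s, during which the arm holds its last target. There are 200 camera calls.

## Working session

There is one attempt and no reset: what is moved stays moved. The work goes in short steps, Python scripts to look and compute and a tool call to move; the robot and the scene stay as the last step left them, time stands still between calls to the robot, and variables do not carry over. Pictures are saved under pics/ and viewed, about 8 in all and at most 12, crops included, and the job is handed in when it is done.

Besides the shell and the picture viewer there is one more tool, called after "Call:" in YAML: its name, and indented under it one key for each argument. servo_tool: Moves the arm, as the interface text tells. Its arguments: {"type":"object","properties":{"targets":{"type":"array"},"squeeze":{"type":"number"}},"required":["targets"]}

```bash
mkdir -p pics; cat > h.py <<'E'
from plant import r
import numpy as np, cv2
def ray(cam,u,v,z):
    c=r.get_calibration(cam);K=np.array(c["K"]);E=np.array(c["extrinsics"])
    d=E[:3,:3]@np.linalg.solve(K,[u,v,1.]);o=E[:3,3]
    return (o+d*(z-o[2])/d[2])[:2]
def proj(cam,p):
    c=r.get_calibration(cam);K=np.array(c["K"]);E=np.linalg.inv(np.array(c["extrinsics"]))
    q=K@(E[:3,:3]@np.array(p)+E[:3,3]);return q[:2]/q[2]
E
python3 - <<'E'
from h import *
for c in("scene","top"):
    cv2.imwrite(f"pics/{c}0.png",r.capture(c))
    print(c,np.array(r.get_calibration(c)["extrinsics"])[:3,3].round(3))
    for n in("stand","plate","post","lock_top"):
        for d in r.cut_out(n,c)[:2]:
            v,u=np.nonzero(d["mask"]);print(n,round(d["p"],2),np.round(d["extent"]),u.mean().round(1),v.mean().round(1),len(u))
print(r.get_state())
E
```

```text
scene [1.138 0.15  0.749]
stand 0.64 [267. 157. 353. 258.] 310.0 218.1 4465
stand 0.17 [279. 156. 346. 238.] 313.5 207.5 3025
plate 0.83 [283. 155. 347. 240.] 313.9 207.5 3015
post 0.69 [280. 157. 347. 237.] 313.8 207.5 3095
top [0.414 0.01  1.351]
stand 0.9 [223. 185. 294. 262.] 261.4 229.6 4044
plate 0.87 [228. 202. 291. 267.] 259.5 231.6 2993
post 0.67 [231. 201. 293. 267.] 259.7 231.7 2923
lock_top 0.43 [274. 186. 282. 199.] 278.5 191.3 65
{'time_s': 0.5, 'joints': array([-5.22463700e+01,  2.05463935e+01,  6.79729171e-01, -1.15461679e-03,
       -7.01375726e+01, -1.65074373e+01]), 'qd': array([-0.00949671, -0.03100381,  0.01416468,  0.06330562, -0.07120245,
        0.09017611]), 'joint_torque': array([ 1.55737289e-03, -5.81796598e+01,  2.93066669e+01,  6.99714661e+00,
        1.18904281e-02, -4.04175807e-05]), 'tcp_pos': array([ 0.24456993, -0.62907523,  0.22654027]), 'eef_rot': array([ 1.79995629e+02, -1.62717291e-04, -1.58754200e+02]), 'contact_force': array([-0.02338711,  0.0367762 ,  0.52163177]), 'moment': array([-0.02868106, -0.02701393,  0.02932079]), 'gripper_width': 0.08756510988155405}
```

View pics/top0.png

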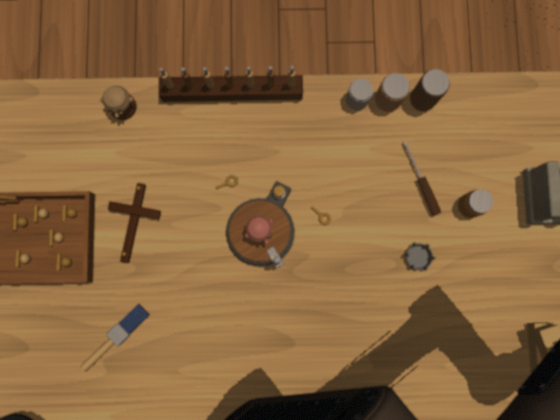

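View pics/scene0.png

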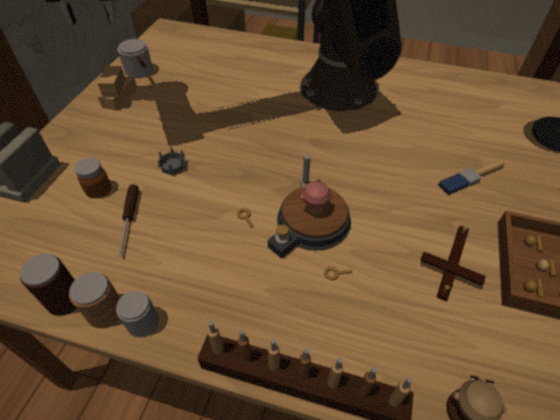

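The top view shows the plate centred near (260,232), the lock cap near (280,191), and the post near (275,258). The scene view shows the post top at about (307,158) and the lock cap at about (282,230).

```bash
python3 - <<'E'
from h import *
t=r.capture("top");s=r.capture("scene")
a=cv2.resize(t[175:275,215:305],None,fx=5,fy=5,interpolation=2)
b=cv2.resize(s[140:270,255:365],None,fx=3.8,fy=3.8,interpolation=2)[:500]
a=a[:494];b=cv2.resize(b,(340,494)) if 0 else b[:494]
cv2.imwrite("pics/crop1.png",cv2.convertScaleAbs(np.hstack([a[:494,:400],b[:494,:400]]),alpha=1.6))
print("axis plate",ray("top",259.5,234,.042),"head",ray("top",259,229,.1),"stand",ray("top",260.5,231.5,.02))
print("lock",ray("top",279,191,.064),ray("scene",282.5,229,.064));print("post",ray("scene",307,158,.124))
E
```

```text
axis plate [0.53481552 0.0527395 ] head [0.54105279 0.05184001] stand [0.54296405 0.05093596]
lock [0.63538711 0.00404025] [0.63595766 0.00481952]
post [0.47621977 0.01338725]
```

View pics/crop1.png

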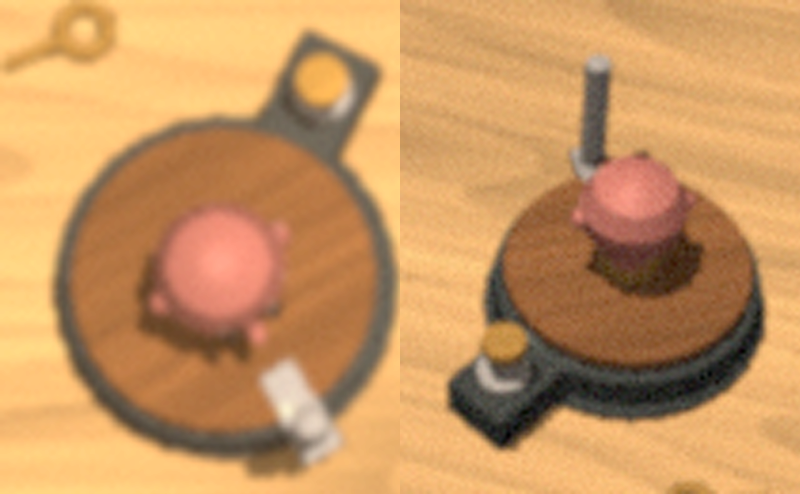

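The crop (5x top, 3.8x scene) shows the plate outline centred at top (259.6,231.2), the cap at (279.4,191.4), and the post top at scene (306.8,156.5). I'll fit the axis using the known radii.

```bash
python3 - <<'E'
from h import *
A=ray("top",259.7,231.2,.042);A2=ray("top",260,232.3,.02)
L=ray("top",279.4,191.4,.064);L2=ray("scene",282.4,229.7,.064)
P=ray("scene",306.8,157,.122)
print(A,A2,L,L2,P,proj("top",[*P,.124]),proj("top",[*P,.042]))
for a in(A,A2):print(np.linalg.norm(a-P),np.linalg.norm(a-L),np.degrees(np.arctan2(*(P-a)[::-1])),np.degrees(np.arctan2(*(L-a)[::-1])))
print(proj("scene",[*A,.042]),proj("scene",[*A,.03]))
E
```

```text
[0.54158885 0.05217397] [0.54101386 0.05218691] [0.63439992 0.00309837] [0.63776628 0.00513892] [0.47110169 0.01172828] [276.84779985 258.59263296] [276.9326989  260.19105883]
0.08126680540499306 0.10498718337207023 -150.15270019080347 -27.868489807454754
0.08077507080457796 0.10550185762273732 -149.94174783178434 -27.728737314764242
[314.69498316 207.68206907] [314.34965884 211.11478924]
```

Call:
servo_tool:
  targets:
    - {"dx":1.2,"dy":3,"dz":0,"spin":0.086,"grip":0}
    - {"dx":2.4,"dy":6,"dz":0,"spin":0.172,"grip":0}
    - {"dx":3.6,"dy":9,"dz":0,"spin":0.258,"grip":0}
    - {"dx":4.8,"dy":12,"dz":0,"spin":0.344,"grip":0}
    - {"dx":6,"dy":15,"dz":0,"spin":0.43,"grip":0}
    - {"dx":7.2,"dy":18,"dz":0,"spin":0.516,"grip":0}
    - {"dx":8.4,"dy":21,"dz":0,"spin":0.602,"grip":0}
    - {"dx":9.6,"dy":24,"dz":0,"spin":0.688,"grip":0}
    - {"dx":10.8,"dy":27,"dz":0,"spin":0.774,"grip":0}
    - {"dx":12,"dy":30,"dz":0,"spin":0.86,"grip":0}
  squeeze: 10

```text
time_s: 1.43
tcp_pos: [0.3648, -0.3277, 0.2268]
eef_rot: [-180.0, -0.0, -109.2]
contact_force: [0.6, 0.2, -0.2]
gripper_width: 0.0265
```

```bash
python3 -c "
from h import *
print(r.grasp_offset, r.get_state())"
```

```text
-0.0188 {'time_s': 1.4333, 'joints': array([-1.89038344e+01,  2.89212955e+00, -2.19478006e+01,  7.19745118e-04,
       -6.51203614e+01, -3.38646960e-01]), 'qd': array([ 48.77261274, -14.25751519, -15.47600964,   0.1343214 ,
         1.44957058,  10.39592438]), 'joint_torque': array([ -6.51538029, -31.97802901,  28.41194272,   6.65030971,
        -0.10899151,  -0.26362237]), 'tcp_pos': array([ 0.36484338, -0.32768041,  0.22684379]), 'eef_rot': array([-1.79960288e+02, -4.18450703e-04, -1.09242179e+02]), 'contact_force': array([ 0.60660679,  0.19433869, -0.21184056]), 'moment': array([-0.01874764, -0.02905849, -0.05138225]), 'gripper_width': 0.02649555015414462}
```

Call:
servo_tool:
  targets:
    - {"dx":1.2,"dy":3,"dz":0,"spin":0.086,"grip":0}
    - {"dx":2.4,"dy":6,"dz":0,"spin":0.172,"grip":0}
    - {"dx":3.6,"dy":9,"dz":0,"spin":0.258,"grip":0}
    - {"dx":4.8,"dy":12,"dz":0,"spin":0.344,"grip":0}
    - {"dx":6,"dy":15,"dz":0,"spin":0.43,"grip":0}
    - {"dx":7.2,"dy":18,"dz":0,"spin":0.516,"grip":0}
    - {"dx":8.4,"dy":21,"dz":0,"spin":0.602,"grip":0}
    - {"dx":9.8,"dy":24.2,"dz":0,"spin":0.69,"grip":0}
    - {"dx":11.2,"dy":27.4,"dz":0,"spin":0.776,"grip":0}
    - {"dx":12.3,"dy":30.3,"dz":0,"spin":0.86,"grip":0}

```text
time_s: 2.27
tcp_pos: [0.4883, -0.0241, 0.227]
eef_rot: [-179.9, -0.0, -59.9]
contact_force: [1.1, -0.6, 0.4]
gripper_width: 0.0003
```

Call:
servo_tool:
  targets:
    - {"dz":-2}
    - {"dz":-4}
    - {"dz":-6}
    - {"dz":-8}
    - {"dz":-10}
    - {"dz":-12}
    - {"dz":-14}
    - {"dz":-14.8}
    - {"dz":-14.8}
    - {"dz":-14.8}

```text
validation failed for argument at $.ta...
```

```bash
python3 - <<'E'
from h import *
s=r.capture("scene");t=r.capture("top")
b=cv2.resize(s[100:250,240:370],None,fx=3.5,fy=3.5,interpolation=2)
a=cv2.resize(t[175:325,215:320],None,fx=3.5,fy=3.5,interpolation=2)
cv2.imwrite("pics/c2.png",cv2.convertScaleAbs(np.hstack([a,b])[:525,:800],alpha=1.6))
st=r.get_state();print(st["tcp_pos"],st["eef_rot"],st["contact_force"],st["joints"])
E
```

```text
[ 0.48916846 -0.02287799  0.22668391] [-1.79943902e+02 -1.35779057e-02 -5.98163265e+01] [-0.37996032 -0.75252823 -0.16244121] [ 2.03836843e+01  2.81735245e+00 -2.20511439e+01  4.22482982e-03
 -6.50739128e+01  9.79821726e+00]
```

View pics/c2.png

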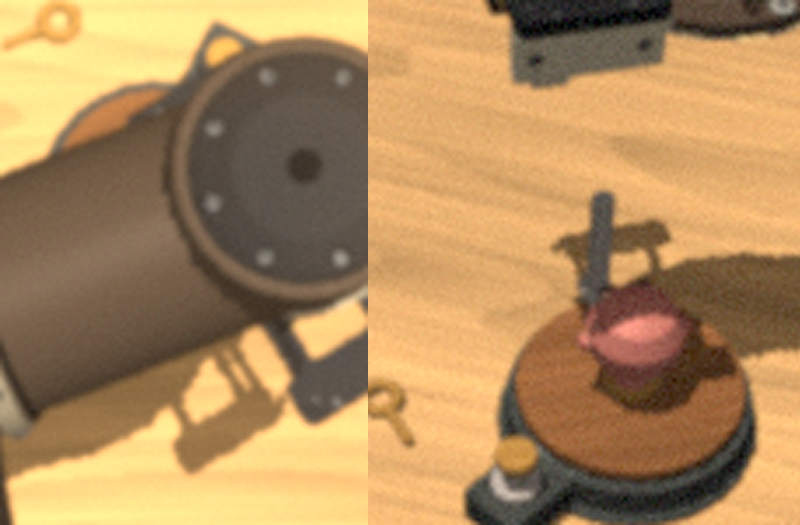

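The tool is above and behind the post with nothing touched; the post top is at crop (602,200). Rows need every field, so I'm repeating the descent.

Call:
servo_tool:
  targets:
    - {"dx":0,"dy":0,"dz":-2,"spin":0,"grip":0}
    - {"dx":0,"dy":0,"dz":-4,"spin":0,"grip":0}
    - {"dx":0,"dy":0,"dz":-6,"spin":0,"grip":0}
    - {"dx":0,"dy":0,"dz":-8,"spin":0,"grip":0}
    - {"dx":0,"dy":0,"dz":-10,"spin":0,"grip":0}
    - {"dx":0,"dy":0,"dz":-12,"spin":0,"grip":0}
    - {"dx":0,"dy":0,"dz":-13.5,"spin":0,"grip":0}
    - {"dx":0,"dy":0,"dz":-14.5,"spin":0,"grip":0}
    - {"dx":0,"dy":0,"dz":-14.5,"spin":0,"grip":0}
    - {"dx":0,"dy":0,"dz":-14.5,"spin":0,"grip":0}

```text
time_s: 3.2
tcp_pos: [0.4873, -0.0265, 0.0815]
eef_rot: [179.9, 0.0, -60.2]
contact_force: [0.2, -0.3, 0.1]
gripper_width: 0.0006
```

```bash
python3 - <<'E'
from h import *
s=r.capture("scene")
b=cv2.resize(s[100:250,240:370],None,fx=4,fy=4,interpolation=2)
cv2.imwrite("pics/c3.png",cv2.convertScaleAbs(b,alpha=1.6))
st=r.get_state();print(st["tcp_pos"],st["contact_force"])
E
```

```text
[ 0.48789319 -0.0263287   0.08213452] [ 0.49794575 -0.09152408  0.18616272]
```

View pics/c3.png

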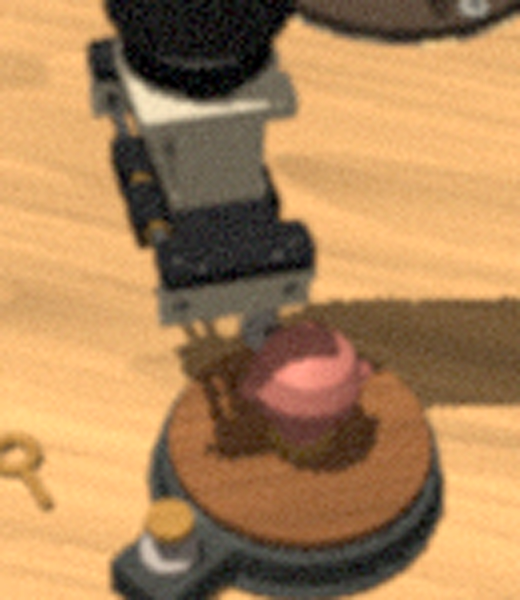

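```bash
python3 - <<'E'
from h import *
C=np.array([.541,.052]);p=np.array([.4876,-.0265])
for i in range(0,29):
    a=-132-3.75*i;q=C+.087*np.array([np.cos(np.radians(a)),np.sin(np.radians(a))])
    print(i,a,q.round(4),((q-p)*100).round(2));p=q
E
```

```text
0 -132.0 [ 0.4828 -0.0127] [-0.48  1.38]
1 -135.75 [ 0.4787 -0.0087] [-0.41  0.39]
2 -139.5 [ 0.4748 -0.0045] [-0.38  0.42]
3 -143.25 [ 4.713e-01 -1.000e-04] [-0.36  0.44]
4 -147.0 [0.468  0.0046] [-0.33  0.47]
5 -150.75 [0.4651 0.0095] [-0.29  0.49]
6 -154.5 [0.4625 0.0145] [-0.26  0.51]
7 -158.25 [0.4602 0.0198] [-0.23  0.52]
8 -162.0 [0.4583 0.0251] [-0.19  0.54]
9 -165.75 [0.4567 0.0306] [-0.16  0.55]
10 -169.5 [0.4555 0.0361] [-0.12  0.56]
11 -173.25 [0.4546 0.0418] [-0.09  0.56]
12 -177.0 [0.4541 0.0474] [-0.05  0.57]
13 -180.75 [0.454  0.0531] [-0.01  0.57]
14 -184.5 [0.4543 0.0588] [0.03 0.57]
15 -188.25 [0.4549 0.0645] [0.06 0.57]
16 -192.0 [0.4559 0.0701] [0.1  0.56]
17 -195.75 [0.4573 0.0756] [0.14 0.55]
18 -199.5 [0.459 0.081] [0.17 0.54]
19 -203.25 [0.4611 0.0863] [0.21 0.53]
20 -207.0 [0.4635 0.0915] [0.24 0.52]
21 -210.75 [0.4662 0.0965] [0.27 0.5 ]
22 -214.5 [0.4693 0.1013] [0.31 0.48]
23 -218.25 [0.4727 0.1059] [0.34 0.46]
24 -222.0 [0.4763 0.1102] [0.37 0.44]
25 -225.75 [0.4803 0.1143] [0.39 0.41]
26 -229.5 [0.4845 0.1182] [0.42 0.38]
27 -233.25 [0.4889 0.1217] [0.44 0.36]
28 -237.0 [0.4936 0.125 ] [0.47 0.33]
```

Call:
servo_tool:
  targets:
    - {"dx":-0.08,"dy":0.23,"dz":0,"spin":0,"grip":0}
    - {"dx":-0.16,"dy":0.46,"dz":0,"spin":0,"grip":0}
    - {"dx":-0.24,"dy":0.69,"dz":0,"spin":0,"grip":0}
    - {"dx":-0.32,"dy":0.92,"dz":0,"spin":0,"grip":0}
    - {"dx":-0.4,"dy":1.15,"dz":0,"spin":0,"grip":0}
    - {"dx":-0.48,"dy":1.38,"dz":0,"spin":0,"grip":0}
    - {"dx":-0.48,"dy":1.38,"dz":0,"spin":0,"grip":0}
    - {"dx":-0.48,"dy":1.38,"dz":0,"spin":0,"grip":0}
    - {"dx":-0.48,"dy":1.38,"dz":0,"spin":0,"grip":0}
    - {"dx":-0.48,"dy":1.38,"dz":0,"spin":0,"grip":0}

```text
time_s: 4.08
tcp_pos: [0.4828, -0.0124, 0.0815]
eef_rot: [180.0, -0.0, -60.2]
contact_force: [-0.7, -0.1, -0.2]
gripper_width: 0.0003
```

Call:
servo_tool:
  targets:
    - {"dx":-0.08,"dy":0.08,"dz":0,"spin":0,"grip":0}
    - {"dx":-0.16,"dy":0.16,"dz":0,"spin":0,"grip":0}
    - {"dx":-0.24,"dy":0.24,"dz":0,"spin":0,"grip":0}
    - {"dx":-0.32,"dy":0.32,"dz":0,"spin":0,"grip":0}
    - {"dx":-0.41,"dy":0.39,"dz":0,"spin":0,"grip":0}
    - {"dx":-0.41,"dy":0.39,"dz":0,"spin":0,"grip":0}
    - {"dx":-0.41,"dy":0.39,"dz":0,"spin":0,"grip":0}
    - {"dx":-0.41,"dy":0.39,"dz":0,"spin":0,"grip":0}
    - {"dx":-0.41,"dy":0.39,"dz":0,"spin":0,"grip":0}
    - {"dx":-0.41,"dy":0.39,"dz":0,"spin":0,"grip":0}

```text
time_s: 4.92
tcp_pos: [0.4787, -0.0084, 0.0816]
eef_rot: [180.0, -0.0, -60.2]
contact_force: [-0.6, 0.6, 0.7]
gripper_width: 0.0001
```

Call:
servo_tool:
  targets:
    - {"dx":-0.08,"dy":0.08,"dz":0,"spin":0,"grip":0}
    - {"dx":-0.16,"dy":0.16,"dz":0,"spin":-0.01,"grip":0}
    - {"dx":-0.23,"dy":0.25,"dz":0,"spin":-0.01,"grip":0}
    - {"dx":-0.31,"dy":0.34,"dz":0,"spin":-0.02,"grip":0}
    - {"dx":-0.38,"dy":0.42,"dz":0,"spin":-0.02,"grip":0}
    - {"dx":-0.38,"dy":0.42,"dz":0,"spin":-0.02,"grip":0}
    - {"dx":-0.38,"dy":0.42,"dz":0,"spin":-0.02,"grip":0}
    - {"dx":-0.38,"dy":0.42,"dz":0,"spin":-0.02,"grip":0}
    - {"dx":-0.38,"dy":0.42,"dz":0,"spin":-0.02,"grip":0}
    - {"dx":-0.38,"dy":0.42,"dz":0,"spin":-0.02,"grip":0}

```text
time_s: 5.75
tcp_pos: [0.4749, -0.0042, 0.0815]
eef_rot: [180.0, -0.0, -61.4]
contact_force: [0.1, -0.6, 0.3]
gripper_width: 0.0007
```

Call:
servo_tool:
  targets:
    - {"dx":-0.07,"dy":0.09,"dz":0,"spin":-0.01,"grip":0}
    - {"dx":-0.14,"dy":0.18,"dz":0,"spin":-0.03,"grip":0}
    - {"dx":-0.22,"dy":0.26,"dz":0,"spin":-0.04,"grip":0}
    - {"dx":-0.29,"dy":0.35,"dz":0,"spin":-0.05,"grip":0}
    - {"dx":-0.36,"dy":0.44,"dz":0,"spin":-0.065,"grip":0}
    - {"dx":-0.36,"dy":0.44,"dz":0,"spin":-0.065,"grip":0}
    - {"dx":-0.36,"dy":0.44,"dz":0,"spin":-0.065,"grip":0}
    - {"dx":-0.36,"dy":0.44,"dz":0,"spin":-0.065,"grip":0}
    - {"dx":-0.36,"dy":0.44,"dz":0,"spin":-0.065,"grip":0}
    - {"dx":-0.36,"dy":0.44,"dz":0,"spin":-0.065,"grip":0}

```text
time_s: 6.58
tcp_pos: [0.4716, -0.0003, 0.0817]
eef_rot: [-180.0, -0.1, -65.1]
contact_force: [3.7, -5.4, -2.0]
gripper_width: 0.0004
```

Call:
servo_tool:
  targets:
    - {"dx":-0.07,"dy":0.09,"dz":0,"spin":-0.01,"grip":0}
    - {"dx":-0.13,"dy":0.19,"dz":0,"spin":-0.03,"grip":0}
    - {"dx":-0.2,"dy":0.28,"dz":0,"spin":-0.04,"grip":0}
    - {"dx":-0.26,"dy":0.38,"dz":0,"spin":-0.05,"grip":0}
    - {"dx":-0.33,"dy":0.47,"dz":0,"spin":-0.065,"grip":0}
    - {"dx":-0.33,"dy":0.47,"dz":0,"spin":-0.065,"grip":0}
    - {"dx":-0.33,"dy":0.47,"dz":0,"spin":-0.065,"grip":0}
    - {"dx":-0.33,"dy":0.47,"dz":0,"spin":-0.065,"grip":0}
    - {"dx":-0.33,"dy":0.47,"dz":0,"spin":-0.065,"grip":0}
    - {"dx":-0.33,"dy":0.47,"dz":0,"spin":-0.065,"grip":0}

```text
time_s: 7.42
tcp_pos: [0.4684, 0.0041, 0.0817]
eef_rot: [-180.0, -0.1, -68.8]
contact_force: [4.5, -9.3, -2.7]
gripper_width: 0.0004
```

Call:
servo_tool:
  targets:
    - {"dx":-0.06,"dy":0.1,"dz":0,"spin":-0.01,"grip":0}
    - {"dx":-0.12,"dy":0.2,"dz":0,"spin":-0.03,"grip":0}
    - {"dx":-0.18,"dy":0.29,"dz":0,"spin":-0.04,"grip":0}
    - {"dx":-0.24,"dy":0.39,"dz":0,"spin":-0.05,"grip":0}
    - {"dx":-0.29,"dy":0.49,"dz":0,"spin":-0.065,"grip":0}
    - {"dx":-0.29,"dy":0.49,"dz":0,"spin":-0.065,"grip":0}
    - {"dx":-0.29,"dy":0.49,"dz":0,"spin":-0.065,"grip":0}
    - {"dx":-0.29,"dy":0.49,"dz":0,"spin":-0.065,"grip":0}
    - {"dx":-0.29,"dy":0.49,"dz":0,"spin":-0.065,"grip":0}
    - {"dx":-0.29,"dy":0.49,"dz":0,"spin":-0.065,"grip":0}

```text
time_s: 8.25
tcp_pos: [0.465, 0.0099, 0.0815]
eef_rot: [180.0, 0.0, -72.5]
contact_force: [-0.3, -0.5, -0.0]
gripper_width: 0.0004
```

Call:
servo_tool:
  targets:
    - {"dx":-0.05,"dy":0.1,"dz":0,"spin":-0.01,"grip":0}
    - {"dx":-0.1,"dy":0.2,"dz":0,"spin":-0.03,"grip":0}
    - {"dx":-0.15,"dy":0.3,"dz":0,"spin":-0.04,"grip":0}
    - {"dx":-0.2,"dy":0.4,"dz":0,"spin":-0.05,"grip":0}
    - {"dx":-0.26,"dy":0.51,"dz":0,"spin":-0.065,"grip":0}
    - {"dx":-0.26,"dy":0.51,"dz":0,"spin":-0.065,"grip":0}
    - {"dx":-0.26,"dy":0.51,"dz":0,"spin":-0.065,"grip":0}
    - {"dx":-0.26,"dy":0.51,"dz":0,"spin":-0.065,"grip":0}
    - {"dx":-0.26,"dy":0.51,"dz":0,"spin":-0.065,"grip":0}
    - {"dx":-0.26,"dy":0.51,"dz":0,"spin":-0.065,"grip":0}

```text
time_s: 9.08
tcp_pos: [0.4625, 0.0149, 0.0815]
eef_rot: [180.0, 0.0, -76.2]
contact_force: [0.7, -0.1, 0.4]
gripper_width: 0.0005
```

Call:
servo_tool:
  targets:
    - {"dx":-0.05,"dy":0.1,"dz":0,"spin":-0.01,"grip":0}
    - {"dx":-0.1,"dy":0.2,"dz":0,"spin":-0.03,"grip":0}
    - {"dx":-0.14,"dy":0.31,"dz":0,"spin":-0.04,"grip":0}
    - {"dx":-0.18,"dy":0.41,"dz":0,"spin":-0.05,"grip":0}
    - {"dx":-0.23,"dy":0.52,"dz":0,"spin":-0.065,"grip":0}
    - {"dx":-0.23,"dy":0.52,"dz":0,"spin":-0.065,"grip":0}
    - {"dx":-0.23,"dy":0.52,"dz":0,"spin":-0.065,"grip":0}
    - {"dx":-0.23,"dy":0.52,"dz":0,"spin":-0.065,"grip":0}
    - {"dx":-0.23,"dy":0.52,"dz":0,"spin":-0.065,"grip":0}
    - {"dx":-0.23,"dy":0.52,"dz":0,"spin":-0.065,"grip":0}

```text
time_s: 9.92
tcp_pos: [0.4602, 0.02, 0.0816]
eef_rot: [-180.0, -0.0, -80.0]
contact_force: [1.1, -0.1, 0.2]
gripper_width: 0.0006
```

Call:
servo_tool:
  targets:
    - {"dx":-0.04,"dy":0.11,"dz":0,"spin":-0.01,"grip":0}
    - {"dx":-0.08,"dy":0.22,"dz":0,"spin":-0.03,"grip":0}
    - {"dx":-0.11,"dy":0.32,"dz":0,"spin":-0.04,"grip":0}
    - {"dx":-0.15,"dy":0.43,"dz":0,"spin":-0.05,"grip":0}
    - {"dx":-0.19,"dy":0.54,"dz":0,"spin":-0.065,"grip":0}
    - {"dx":-0.19,"dy":0.54,"dz":0,"spin":-0.065,"grip":0}
    - {"dx":-0.19,"dy":0.54,"dz":0,"spin":-0.065,"grip":0}
    - {"dx":-0.19,"dy":0.54,"dz":0,"spin":-0.065,"grip":0}
    - {"dx":-0.19,"dy":0.54,"dz":0,"spin":-0.065,"grip":0}
    - {"dx":-0.19,"dy":0.54,"dz":0,"spin":-0.065,"grip":0}

```text
time_s: 10.75
tcp_pos: [0.4583, 0.0255, 0.0816]
eef_rot: [180.0, 0.0, -83.7]
contact_force: [-0.3, 0.4, 0.3]
gripper_width: 0.0004
```

Call:
servo_tool:
  targets:
    - {"dx":-0.03,"dy":0.11,"dz":0,"spin":-0.01,"grip":0}
    - {"dx":-0.06,"dy":0.22,"dz":0,"spin":-0.03,"grip":0}
    - {"dx":-0.1,"dy":0.33,"dz":0,"spin":-0.04,"grip":0}
    - {"dx":-0.13,"dy":0.44,"dz":0,"spin":-0.05,"grip":0}
    - {"dx":-0.16,"dy":0.55,"dz":0,"spin":-0.065,"grip":0}
    - {"dx":-0.16,"dy":0.55,"dz":0,"spin":-0.065,"grip":0}
    - {"dx":-0.16,"dy":0.55,"dz":0,"spin":-0.065,"grip":0}
    - {"dx":-0.16,"dy":0.55,"dz":0,"spin":-0.065,"grip":0}
    - {"dx":-0.16,"dy":0.55,"dz":0,"spin":-0.065,"grip":0}
    - {"dx":-0.16,"dy":0.55,"dz":0,"spin":-0.065,"grip":0}

```text
time_s: 11.58
tcp_pos: [0.4566, 0.0302, 0.0816]
eef_rot: [180.0, -0.1, -87.5]
contact_force: [2.6, -7.4, -0.2]
gripper_width: 0.0001
```

Spacing looks like 22.5° (contact at about −141°, then −164°). I'll continue, checking force at every 3.75°.

Call:
servo_tool:
  targets:
    - {"dx":-0.02,"dy":0.11,"dz":0,"spin":-0.01,"grip":0}
    - {"dx":-0.05,"dy":0.22,"dz":0,"spin":-0.03,"grip":0}
    - {"dx":-0.07,"dy":0.33,"dz":0,"spin":-0.04,"grip":0}
    - {"dx":-0.1,"dy":0.45,"dz":0,"spin":-0.05,"grip":0}
    - {"dx":-0.12,"dy":0.56,"dz":0,"spin":-0.065,"grip":0}
    - {"dx":-0.12,"dy":0.56,"dz":0,"spin":-0.065,"grip":0}
    - {"dx":-0.12,"dy":0.56,"dz":0,"spin":-0.065,"grip":0}
    - {"dx":-0.12,"dy":0.56,"dz":0,"spin":-0.065,"grip":0}
    - {"dx":-0.12,"dy":0.56,"dz":0,"spin":-0.065,"grip":0}
    - {"dx":-0.12,"dy":0.56,"dz":0,"spin":-0.065,"grip":0}

```text
time_s: 12.42
tcp_pos: [0.4553, 0.0353, 0.0816]
eef_rot: [180.0, -0.1, -91.2]
contact_force: [3.6, -10.5, -0.4]
gripper_width: 0.0006
```

Call:
servo_tool:
  targets:
    - {"dx":-0.02,"dy":0.11,"dz":0,"spin":-0.01,"grip":0}
    - {"dx":-0.04,"dy":0.22,"dz":0,"spin":-0.03,"grip":0}
    - {"dx":-0.05,"dy":0.33,"dz":0,"spin":-0.04,"grip":0}
    - {"dx":-0.07,"dy":0.45,"dz":0,"spin":-0.05,"grip":0}
    - {"dx":-0.09,"dy":0.56,"dz":0,"spin":-0.065,"grip":0}
    - {"dx":-0.09,"dy":0.56,"dz":0,"spin":-0.065,"grip":0}
    - {"dx":-0.09,"dy":0.56,"dz":0,"spin":-0.065,"grip":0}
    - {"dx":-0.09,"dy":0.56,"dz":0,"spin":-0.065,"grip":0}
    - {"dx":-0.09,"dy":0.56,"dz":0,"spin":-0.065,"grip":0}
    - {"dx":-0.09,"dy":0.56,"dz":0,"spin":-0.065,"grip":0}

```text
time_s: 13.25
tcp_pos: [0.4546, 0.0424, 0.0816]
eef_rot: [-180.0, 0.0, -94.9]
contact_force: [0.3, -0.8, 0.0]
gripper_width: 0.0004
```

Call:
servo_tool:
  targets:
    - {"dx":-0.01,"dy":0.11,"dz":0,"spin":-0.01,"grip":0}
    - {"dx":-0.02,"dy":0.23,"dz":0,"spin":-0.03,"grip":0}
    - {"dx":-0.03,"dy":0.34,"dz":0,"spin":-0.04,"grip":0}
    - {"dx":-0.04,"dy":0.46,"dz":0,"spin":-0.05,"grip":0}
    - {"dx":-0.05,"dy":0.57,"dz":0,"spin":-0.065,"grip":0}
    - {"dx":-0.05,"dy":0.57,"dz":0,"spin":-0.065,"grip":0}
    - {"dx":-0.05,"dy":0.57,"dz":0,"spin":-0.065,"grip":0}
    - {"dx":-0.05,"dy":0.57,"dz":0,"spin":-0.065,"grip":0}
    - {"dx":-0.05,"dy":0.57,"dz":0,"spin":-0.065,"grip":0}
    - {"dx":-0.05,"dy":0.57,"dz":0,"spin":-0.065,"grip":0}

```text
time_s: 14.08
tcp_pos: [0.4541, 0.0478, 0.0816]
eef_rot: [-180.0, 0.0, -98.6]
contact_force: [0.3, -0.8, 0.3]
gripper_width: 0.0005
```

Call:
servo_tool:
  targets:
    - {"dx":0,"dy":0.11,"dz":0,"spin":-0.01,"grip":0}
    - {"dx":0,"dy":0.23,"dz":0,"spin":-0.03,"grip":0}
    - {"dx":-0.01,"dy":0.34,"dz":0,"spin":-0.04,"grip":0}
    - {"dx":-0.01,"dy":0.46,"dz":0,"spin":-0.05,"grip":0}
    - {"dx":-0.01,"dy":0.57,"dz":0,"spin":-0.065,"grip":0}
    - {"dx":-0.01,"dy":0.57,"dz":0,"spin":-0.065,"grip":0}
    - {"dx":-0.01,"dy":0.57,"dz":0,"spin":-0.065,"grip":0}
    - {"dx":-0.01,"dy":0.57,"dz":0,"spin":-0.065,"grip":0}
    - {"dx":-0.01,"dy":0.57,"dz":0,"spin":-0.065,"grip":0}
    - {"dx":-0.01,"dy":0.57,"dz":0,"spin":-0.065,"grip":0}

```text
time_s: 14.92
tcp_pos: [0.454, 0.0535, 0.0816]
eef_rot: [180.0, -0.0, -102.3]
contact_force: [-0.5, 0.1, -0.1]
gripper_width: 0.0004
```

Call:
servo_tool:
  targets:
    - {"dx":0,"dy":0.11,"dz":0,"spin":-0.01,"grip":0}
    - {"dx":0.01,"dy":0.23,"dz":0,"spin":-0.03,"grip":0}
    - {"dx":0.02,"dy":0.34,"dz":0,"spin":-0.04,"grip":0}
    - {"dx":0.02,"dy":0.46,"dz":0,"spin":-0.05,"grip":0}
    - {"dx":0.03,"dy":0.57,"dz":0,"spin":-0.065,"grip":0}
    - {"dx":0.03,"dy":0.57,"dz":0,"spin":-0.065,"grip":0}
    - {"dx":0.03,"dy":0.57,"dz":0,"spin":-0.065,"grip":0}
    - {"dx":0.03,"dy":0.57,"dz":0,"spin":-0.065,"grip":0}
    - {"dx":0.03,"dy":0.57,"dz":0,"spin":-0.065,"grip":0}
    - {"dx":0.03,"dy":0.57,"dz":0,"spin":-0.065,"grip":0}

```text
time_s: 15.75
tcp_pos: [0.4542, 0.0593, 0.0816]
eef_rot: [180.0, -0.0, -106.0]
contact_force: [1.0, 0.3, 0.4]
gripper_width: 0.0003
```

Call:
servo_tool:
  targets:
    - {"dx":0.01,"dy":0.11,"dz":0,"spin":-0.01,"grip":0}
    - {"dx":0.02,"dy":0.23,"dz":0,"spin":-0.03,"grip":0}
    - {"dx":0.04,"dy":0.34,"dz":0,"spin":-0.04,"grip":0}
    - {"dx":0.05,"dy":0.46,"dz":0,"spin":-0.05,"grip":0}
    - {"dx":0.06,"dy":0.57,"dz":0,"spin":-0.065,"grip":0}
    - {"dx":0.06,"dy":0.57,"dz":0,"spin":-0.065,"grip":0}
    - {"dx":0.06,"dy":0.57,"dz":0,"spin":-0.065,"grip":0}
    - {"dx":0.06,"dy":0.57,"dz":0,"spin":-0.065,"grip":0}
    - {"dx":0.06,"dy":0.57,"dz":0,"spin":-0.065,"grip":0}
    - {"dx":0.06,"dy":0.57,"dz":0,"spin":-0.065,"grip":0}

```text
time_s: 16.58
tcp_pos: [0.4543, 0.0639, 0.0814]
eef_rot: [180.0, -0.1, -109.8]
contact_force: [0.1, -6.6, 2.2]
gripper_width: 0.0005
```

Two clicks have passed, and contact with the third came exactly where predicted.

Call:
servo_tool:
  targets:
    - {"dx":0.02,"dy":0.11,"dz":0,"spin":-0.01,"grip":0}
    - {"dx":0.04,"dy":0.22,"dz":0,"spin":-0.03,"grip":0}
    - {"dx":0.06,"dy":0.34,"dz":0,"spin":-0.04,"grip":0}
    - {"dx":0.08,"dy":0.45,"dz":0,"spin":-0.05,"grip":0}
    - {"dx":0.1,"dy":0.56,"dz":0,"spin":-0.065,"grip":0}
    - {"dx":0.1,"dy":0.56,"dz":0,"spin":-0.065,"grip":0}
    - {"dx":0.1,"dy":0.56,"dz":0,"spin":-0.065,"grip":0}
    - {"dx":0.1,"dy":0.56,"dz":0,"spin":-0.065,"grip":0}
    - {"dx":0.1,"dy":0.56,"dz":0,"spin":-0.065,"grip":0}
    - {"dx":0.1,"dy":0.56,"dz":0,"spin":-0.065,"grip":0}

```text
time_s: 17.42
tcp_pos: [0.4549, 0.0688, 0.0814]
eef_rot: [180.0, -0.2, -113.5]
contact_force: [0.5, -9.0, 2.5]
gripper_width: 0.0008
```

Call:
servo_tool:
  targets:
    - {"dx":0.03,"dy":0.11,"dz":0,"spin":-0.01,"grip":0}
    - {"dx":0.06,"dy":0.22,"dz":0,"spin":-0.03,"grip":0}
    - {"dx":0.08,"dy":0.33,"dz":0,"spin":-0.04,"grip":0}
    - {"dx":0.11,"dy":0.44,"dz":0,"spin":-0.05,"grip":0}
    - {"dx":0.14,"dy":0.55,"dz":0,"spin":-0.065,"grip":0}
    - {"dx":0.14,"dy":0.55,"dz":0,"spin":-0.065,"grip":0}
    - {"dx":0.14,"dy":0.55,"dz":0,"spin":-0.065,"grip":0}
    - {"dx":0.14,"dy":0.55,"dz":0,"spin":-0.065,"grip":0}
    - {"dx":0.14,"dy":0.55,"dz":0,"spin":-0.065,"grip":0}
    - {"dx":0.14,"dy":0.55,"dz":0,"spin":-0.065,"grip":0}

```text
time_s: 18.25
tcp_pos: [0.4573, 0.0763, 0.0816]
eef_rot: [-180.0, 0.0, -117.2]
contact_force: [0.3, -0.6, 0.3]
gripper_width: 0.0006
```

Call:
servo_tool:
  targets:
    - {"dx":0.03,"dy":0.11,"dz":0,"spin":-0.01,"grip":0}
    - {"dx":0.07,"dy":0.22,"dz":0,"spin":-0.03,"grip":0}
    - {"dx":0.1,"dy":0.32,"dz":0,"spin":-0.04,"grip":0}
    - {"dx":0.14,"dy":0.43,"dz":0,"spin":-0.05,"grip":0}
    - {"dx":0.17,"dy":0.54,"dz":0,"spin":-0.065,"grip":0}
    - {"dx":0.17,"dy":0.54,"dz":0,"spin":-0.065,"grip":0}
    - {"dx":0.17,"dy":0.54,"dz":0,"spin":-0.065,"grip":0}
    - {"dx":0.17,"dy":0.54,"dz":0,"spin":-0.065,"grip":0}
    - {"dx":0.17,"dy":0.54,"dz":0,"spin":-0.065,"grip":0}
    - {"dx":0.17,"dy":0.54,"dz":0,"spin":-0.065,"grip":0}

```text
time_s: 19.08
tcp_pos: [0.459, 0.0815, 0.0816]
eef_rot: [-180.0, 0.0, -120.9]
contact_force: [0.6, -0.3, -0.4]
gripper_width: 0.0006
```

Call:
servo_tool:
  targets:
    - {"dx":0.04,"dy":0.11,"dz":0,"spin":-0.01,"grip":0}
    - {"dx":0.08,"dy":0.21,"dz":0,"spin":-0.03,"grip":0}
    - {"dx":0.13,"dy":0.32,"dz":0,"spin":-0.04,"grip":0}
    - {"dx":0.17,"dy":0.42,"dz":0,"spin":-0.05,"grip":0}
    - {"dx":0.21,"dy":0.53,"dz":0,"spin":-0.065,"grip":0}
    - {"dx":0.21,"dy":0.53,"dz":0,"spin":-0.065,"grip":0}
    - {"dx":0.21,"dy":0.53,"dz":0,"spin":-0.065,"grip":0}
    - {"dx":0.21,"dy":0.53,"dz":0,"spin":-0.065,"grip":0}
    - {"dx":0.21,"dy":0.53,"dz":0,"spin":-0.065,"grip":0}
    - {"dx":0.21,"dy":0.53,"dz":0,"spin":-0.065,"grip":0}

```text
time_s: 19.92
tcp_pos: [0.4611, 0.0868, 0.0816]
eef_rot: [-180.0, 0.0, -124.7]
contact_force: [0.0, -0.3, -0.6]
gripper_width: 0.0004
```

Call:
servo_tool:
  targets:
    - {"dx":0.05,"dy":0.1,"dz":0,"spin":-0.01,"grip":0}
    - {"dx":0.1,"dy":0.21,"dz":0,"spin":-0.03,"grip":0}
    - {"dx":0.14,"dy":0.31,"dz":0,"spin":-0.04,"grip":0}
    - {"dx":0.19,"dy":0.42,"dz":0,"spin":-0.05,"grip":0}
    - {"dx":0.24,"dy":0.52,"dz":0,"spin":-0.065,"grip":0}
    - {"dx":0.24,"dy":0.52,"dz":0,"spin":-0.065,"grip":0}
    - {"dx":0.24,"dy":0.52,"dz":0,"spin":-0.065,"grip":0}
    - {"dx":0.24,"dy":0.52,"dz":0,"spin":-0.065,"grip":0}
    - {"dx":0.24,"dy":0.52,"dz":0,"spin":-0.065,"grip":0}
    - {"dx":0.24,"dy":0.52,"dz":0,"spin":-0.065,"grip":0}

```text
time_s: 20.75
tcp_pos: [0.4634, 0.092, 0.0816]
eef_rot: [180.0, -0.0, -128.4]
contact_force: [-0.2, -0.4, -0.4]
gripper_width: 0.0002
```

Call:
servo_tool:
  targets:
    - {"dx":0.05,"dy":0.1,"dz":0,"spin":-0.01,"grip":0}
    - {"dx":0.11,"dy":0.2,"dz":0,"spin":-0.03,"grip":0}
    - {"dx":0.16,"dy":0.3,"dz":0,"spin":-0.04,"grip":0}
    - {"dx":0.22,"dy":0.4,"dz":0,"spin":-0.05,"grip":0}
    - {"dx":0.27,"dy":0.5,"dz":0,"spin":-0.065,"grip":0}
    - {"dx":0.27,"dy":0.5,"dz":0,"spin":-0.065,"grip":0}
    - {"dx":0.27,"dy":0.5,"dz":0,"spin":-0.065,"grip":0}
    - {"dx":0.27,"dy":0.5,"dz":0,"spin":-0.065,"grip":0}
    - {"dx":0.27,"dy":0.5,"dz":0,"spin":-0.065,"grip":0}
    - {"dx":0.27,"dy":0.5,"dz":0,"spin":-0.065,"grip":0}

```text
time_s: 21.58
tcp_pos: [0.4653, 0.096, 0.0814]
eef_rot: [180.0, -0.1, -132.2]
contact_force: [-3.0, -4.9, 2.2]
gripper_width: 0.0003
```

```bash
python3 - <<'E'
from h import *
cv2.imwrite("pics/s5.png",r.capture("scene")[90:290,220:420])
print(r.get_state()["joints"].round(1))
C=np.array([.541,.052]);p=None
for i in range(28,37):
    a=-132-3.75*i;q=C+.087*np.array([np.cos(np.radians(a)),np.sin(np.radians(a))])
    if p is not None:print(i,a,q.round(4),((q-p)*100).round(2))
    p=q
E
```

```text
[ 35.5  10.6 -34.9   0.  -44.6 -77.7]
29 -240.75 [0.4985 0.1279] [0.49 0.29]
30 -244.5 [0.5035 0.1305] [0.51 0.26]
31 -248.25 [0.5088 0.1328] [0.52 0.23]
32 -252.0 [0.5141 0.1347] [0.54 0.19]
33 -255.75 [0.5196 0.1363] [0.55 0.16]
34 -259.5 [0.5251 0.1375] [0.56 0.12]
35 -263.25 [0.5308 0.1384] [0.56 0.09]
36 -267.0 [0.5364 0.1389] [0.57 0.05]
```

Three clicks are done. The fourth comes next.

Call:
servo_tool:
  targets:
    - {"dx":0.06,"dy":0.1,"dz":0,"spin":-0.01,"grip":0}
    - {"dx":0.12,"dy":0.19,"dz":0,"spin":-0.03,"grip":0}
    - {"dx":0.19,"dy":0.29,"dz":0,"spin":-0.04,"grip":0}
    - {"dx":0.25,"dy":0.38,"dz":0,"spin":-0.05,"grip":0}
    - {"dx":0.31,"dy":0.48,"dz":0,"spin":-0.065,"grip":0}
    - {"dx":0.31,"dy":0.48,"dz":0,"spin":-0.065,"grip":0}
    - {"dx":0.31,"dy":0.48,"dz":0,"spin":-0.065,"grip":0}
    - {"dx":0.31,"dy":0.48,"dz":0,"spin":-0.065,"grip":0}
    - {"dx":0.31,"dy":0.48,"dz":0,"spin":-0.065,"grip":0}
    - {"dx":0.31,"dy":0.48,"dz":0,"spin":-0.065,"grip":0}

```text
time_s: 22.47
tcp_pos: [0.4672, 0.0996, 0.0812]
eef_rot: [180.0, -0.3, -135.9]
contact_force: [-4.9, -7.8, 6.3]
gripper_width: 0.0003
```

Call:
servo_tool:
  targets:
    - {"dx":0.07,"dy":0.09,"dz":0,"spin":-0.01,"grip":0}
    - {"dx":0.14,"dy":0.18,"dz":0,"spin":-0.03,"grip":0}
    - {"dx":0.2,"dy":0.28,"dz":0,"spin":-0.04,"grip":0}
    - {"dx":0.27,"dy":0.37,"dz":0,"spin":-0.05,"grip":0}
    - {"dx":0.34,"dy":0.46,"dz":0,"spin":-0.065,"grip":0}
    - {"dx":0.34,"dy":0.46,"dz":0,"spin":-0.065,"grip":0}
    - {"dx":0.34,"dy":0.46,"dz":0,"spin":-0.065,"grip":0}
    - {"dx":0.34,"dy":0.46,"dz":0,"spin":-0.065,"grip":0}
    - {"dx":0.34,"dy":0.46,"dz":0,"spin":-0.065,"grip":0}
    - {"dx":0.34,"dy":0.46,"dz":0,"spin":-0.065,"grip":0}

```text
time_s: 23.3
tcp_pos: [0.4731, 0.1068, 0.0817]
eef_rot: [-180.0, 0.1, -139.5]
contact_force: [-0.3, 0.1, 0.4]
gripper_width: 0.0004
```

Call:
servo_tool:
  targets:
    - {"dx":0.07,"dy":0.09,"dz":0,"spin":-0.01,"grip":0}
    - {"dx":0.15,"dy":0.18,"dz":0,"spin":-0.03,"grip":0}
    - {"dx":0.22,"dy":0.26,"dz":0,"spin":-0.04,"grip":0}
    - {"dx":0.3,"dy":0.35,"dz":0,"spin":-0.05,"grip":0}
    - {"dx":0.37,"dy":0.44,"dz":0,"spin":-0.065,"grip":0}
    - {"dx":0.37,"dy":0.44,"dz":0,"spin":-0.065,"grip":0}
    - {"dx":0.37,"dy":0.44,"dz":0,"spin":-0.065,"grip":0}
    - {"dx":0.37,"dy":0.44,"dz":0,"spin":-0.065,"grip":0}
    - {"dx":0.37,"dy":0.44,"dz":0,"spin":-0.065,"grip":0}
    - {"dx":0.37,"dy":0.44,"dz":0,"spin":-0.065,"grip":0}

```text
time_s: 24.13
tcp_pos: [0.4764, 0.1108, 0.0816]
eef_rot: [180.0, 0.0, -143.3]
contact_force: [1.2, 0.4, 0.2]
gripper_width: 0.0004
```

Call:
servo_tool:
  targets:
    - {"dx":0.08,"dy":0.08,"dz":0,"spin":-0.01,"grip":0}
    - {"dx":0.16,"dy":0.16,"dz":0,"spin":-0.03,"grip":0}
    - {"dx":0.23,"dy":0.25,"dz":0,"spin":-0.04,"grip":0}
    - {"dx":0.31,"dy":0.33,"dz":0,"spin":-0.05,"grip":0}
    - {"dx":0.39,"dy":0.41,"dz":0,"spin":-0.065,"grip":0}
    - {"dx":0.39,"dy":0.41,"dz":0,"spin":-0.065,"grip":0}
    - {"dx":0.39,"dy":0.41,"dz":0,"spin":-0.065,"grip":0}
    - {"dx":0.39,"dy":0.41,"dz":0,"spin":-0.065,"grip":0}
    - {"dx":0.39,"dy":0.41,"dz":0,"spin":-0.065,"grip":0}
    - {"dx":0.39,"dy":0.41,"dz":0,"spin":-0.065,"grip":0}

```text
time_s: 24.97
tcp_pos: [0.4802, 0.1148, 0.0815]
eef_rot: [180.0, -0.0, -147.0]
contact_force: [0.1, -0.4, -0.3]
gripper_width: 0.0002
```

Call:
servo_tool:
  targets:
    - {"dx":0.08,"dy":0.08,"dz":0,"spin":-0.01,"grip":0}
    - {"dx":0.17,"dy":0.15,"dz":0,"spin":-0.03,"grip":0}
    - {"dx":0.25,"dy":0.23,"dz":0,"spin":-0.04,"grip":0}
    - {"dx":0.34,"dy":0.3,"dz":0,"spin":-0.05,"grip":0}
    - {"dx":0.42,"dy":0.38,"dz":0,"spin":-0.065,"grip":0}
    - {"dx":0.42,"dy":0.38,"dz":0,"spin":-0.065,"grip":0}
    - {"dx":0.42,"dy":0.38,"dz":0,"spin":-0.065,"grip":0}
    - {"dx":0.42,"dy":0.38,"dz":0,"spin":-0.065,"grip":0}
    - {"dx":0.42,"dy":0.38,"dz":0,"spin":-0.065,"grip":0}
    - {"dx":0.42,"dy":0.38,"dz":0,"spin":-0.065,"grip":0}

```text
time_s: 25.8
tcp_pos: [0.4844, 0.1186, 0.0816]
eef_rot: [180.0, -0.0, -150.7]
contact_force: [0.1, 0.3, -0.4]
gripper_width: 0.0006
```

Call:
servo_tool:
  targets:
    - {"dx":0.09,"dy":0.07,"dz":0,"spin":-0.01,"grip":0}
    - {"dx":0.18,"dy":0.14,"dz":0,"spin":-0.03,"grip":0}
    - {"dx":0.26,"dy":0.22,"dz":0,"spin":-0.04,"grip":0}
    - {"dx":0.35,"dy":0.29,"dz":0,"spin":-0.05,"grip":0}
    - {"dx":0.44,"dy":0.36,"dz":0,"spin":-0.065,"grip":0}
    - {"dx":0.44,"dy":0.36,"dz":0,"spin":-0.065,"grip":0}
    - {"dx":0.44,"dy":0.36,"dz":0,"spin":-0.065,"grip":0}
    - {"dx":0.44,"dy":0.36,"dz":0,"spin":-0.065,"grip":0}
    - {"dx":0.44,"dy":0.36,"dz":0,"spin":-0.065,"grip":0}
    - {"dx":0.44,"dy":0.36,"dz":0,"spin":-0.065,"grip":0}

```text
time_s: 26.63
tcp_pos: [0.4879, 0.1216, 0.0813]
eef_rot: [-180.0, -0.1, -154.5]
contact_force: [-4.8, -3.8, 2.7]
gripper_width: 0.0006
```

Four clicks are done. For the fifth I'll do steps 28 and 29, then read.

Call:
servo_tool:
  targets:
    - {"dx":0.09,"dy":0.07,"dz":0,"spin":-0.01,"grip":0}
    - {"dx":0.19,"dy":0.13,"dz":0,"spin":-0.03,"grip":0}
    - {"dx":0.28,"dy":0.2,"dz":0,"spin":-0.04,"grip":0}
    - {"dx":0.38,"dy":0.26,"dz":0,"spin":-0.05,"grip":0}
    - {"dx":0.47,"dy":0.33,"dz":0,"spin":-0.065,"grip":0}
    - {"dx":0.47,"dy":0.33,"dz":0,"spin":-0.065,"grip":0}
    - {"dx":0.47,"dy":0.33,"dz":0,"spin":-0.065,"grip":0}
    - {"dx":0.47,"dy":0.33,"dz":0,"spin":-0.065,"grip":0}
    - {"dx":0.47,"dy":0.33,"dz":0,"spin":-0.065,"grip":0}
    - {"dx":0.47,"dy":0.33,"dz":0,"spin":-0.065,"grip":0}

```text
time_s: 27.47
tcp_pos: [0.4914, 0.1243, 0.0811]
eef_rot: [-180.0, -0.2, -158.3]
contact_force: [-8.8, -3.4, 5.6]
gripper_width: 0.0002
```

Call:
servo_tool:
  targets:
    - {"dx":0.1,"dy":0.06,"dz":0,"spin":-0.01,"grip":0}
    - {"dx":0.2,"dy":0.12,"dz":0,"spin":-0.03,"grip":0}
    - {"dx":0.29,"dy":0.17,"dz":0,"spin":-0.04,"grip":0}
    - {"dx":0.39,"dy":0.23,"dz":0,"spin":-0.05,"grip":0}
    - {"dx":0.49,"dy":0.29,"dz":0,"spin":-0.065,"grip":0}
    - {"dx":0.49,"dy":0.29,"dz":0,"spin":-0.065,"grip":0}
    - {"dx":0.49,"dy":0.29,"dz":0,"spin":-0.065,"grip":0}
    - {"dx":0.49,"dy":0.29,"dz":0,"spin":-0.065,"grip":0}
    - {"dx":0.49,"dy":0.29,"dz":0,"spin":-0.065,"grip":0}
    - {"dx":0.49,"dy":0.29,"dz":0,"spin":-0.065,"grip":0}

```text
time_s: 28.3
tcp_pos: [0.499, 0.1288, 0.0818]
eef_rot: [180.0, 0.1, -161.9]
contact_force: [-0.1, 0.3, -0.1]
gripper_width: 0.0008
```

The fifth click has sprung. Now I back off, rise, and go over the lock with the tool's x axis radial.

Call:
servo_tool:
  targets:
    - {"dx":-0.4,"dy":-0.2,"dz":0,"spin":0,"grip":0}
    - {"dx":-0.8,"dy":-0.4,"dz":0,"spin":0,"grip":0}
    - {"dx":-0.8,"dy":-0.4,"dz":1.5,"spin":0,"grip":0}
    - {"dx":-0.8,"dy":-0.4,"dz":3.5,"spin":0,"grip":0}
    - {"dx":-0.8,"dy":-0.4,"dz":5.5,"spin":0,"grip":0}
    - {"dx":-0.8,"dy":-0.4,"dz":7.5,"spin":0,"grip":0}
    - {"dx":-0.8,"dy":-0.4,"dz":9.5,"spin":0,"grip":0}
    - {"dx":-0.8,"dy":-0.4,"dz":11,"spin":0,"grip":0}
    - {"dx":-0.8,"dy":-0.4,"dz":12,"spin":0,"grip":0}
    - {"dx":-0.8,"dy":-0.4,"dz":12,"spin":0,"grip":0}

```text
time_s: 29.13
tcp_pos: [0.4912, 0.1249, 0.2037]
eef_rot: [180.0, 0.2, -161.9]
contact_force: [0.4, 1.4, 0.3]
gripper_width: 0.0002
```

```bash
python3 - <<'E'
from h import *
s=r.capture("scene")[100:250,240:390]
cv2.imwrite("pics/c6.png",cv2.convertScaleAbs(cv2.resize(s,None,fx=4,fy=4,interpolation=2),alpha=1.6))
p=[.541+.085*np.cos(np.radians(97.5)),.052+.085*np.sin(np.radians(97.5)),.124]
print("expected post top",p,(proj("scene",p)-[240,100])*4, r.get_state()["tcp_pos"])
E
```

```text
expected post top [np.float64(0.5299052736612957), np.float64(0.1362728132167739), 0.124] [472.17439134 347.57051154] [0.49060248 0.12467276 0.20221522]
```

View pics/c6.png

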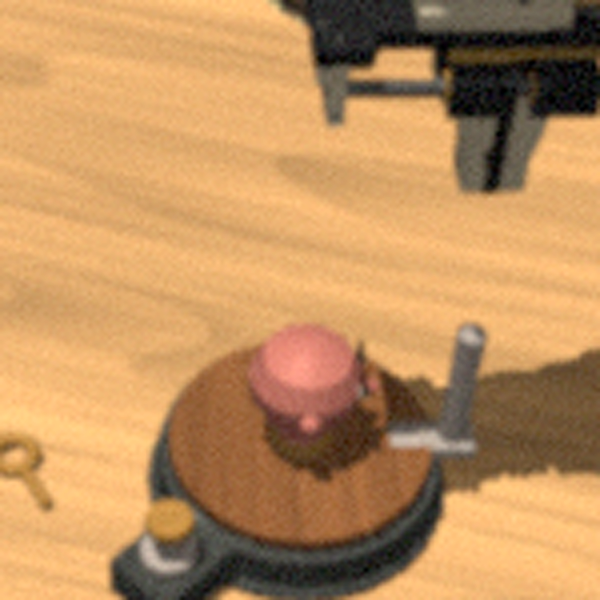

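```bash
python3 - <<'E'
from h import *
C=np.array([.541,.052])
for u,v in((306.8,156.5),(357.5,183.5)):
    p=ray("scene",u,v,.124);d=p-C;print(p,np.linalg.norm(d),np.degrees(np.arctan2(d[1],d[0])))
for q in r.cut_out("lock_top","scene")[:2]:print(q["p"],q["extent"])
print(ray("scene",240+171/4,100+518/4,.064))
E
```

```text
[0.47166633 0.01176847] 0.08016067554647087 -149.87513947241544
[0.52061479 0.13351768] 0.08402790802052311 104.0400713982597
[0.63705864 0.00568627]
```

Call:
servo_tool:
  targets:
    - {"dx":1.5,"dy":-1.3,"dz":0,"spin":-0.08,"grip":0}
    - {"dx":3,"dy":-2.6,"dz":0,"spin":-0.16,"grip":0}
    - {"dx":4.5,"dy":-3.9,"dz":0,"spin":-0.24,"grip":0}
    - {"dx":6,"dy":-5.2,"dz":0,"spin":-0.32,"grip":0}
    - {"dx":7.5,"dy":-6.5,"dz":0,"spin":-0.4,"grip":0}
    - {"dx":9,"dy":-7.8,"dz":0,"spin":-0.48,"grip":0}
    - {"dx":10.5,"dy":-9.1,"dz":0,"spin":-0.56,"grip":0}
    - {"dx":12,"dy":-10.4,"dz":0,"spin":-0.64,"grip":0}
    - {"dx":13.5,"dy":-11.5,"dz":0,"spin":-0.72,"grip":0}
    - {"dx":14.5,"dy":-12,"dz":0,"spin":-0.8,"grip":0}

```text
time_s: 30.07
tcp_pos: [0.6357, 0.003, 0.1993]
eef_rot: [-179.9, -0.1, 152.0]
contact_force: [-0.5, 0.1, 0.7]
gripper_width: -0.0002
```

Reading the post from the picture gives about 106° of turn, against 112.5° by feel. Before pressing, I'll overlay predictions on the start picture and the current one.

```bash
python3 - <<'E'
from h import *
def draw(im,angs):
    x0,y0=250,140;o=cv2.resize(im[y0:y0+125,x0:x0+125],None,fx=3.2,fy=3.2,interpolation=2);o=cv2.convertScaleAbs(o,alpha=1.6)
    f=lambda p:tuple(int(k) for k in np.round((proj("scene",p)-[x0,y0]+.5)*3.2))
    for rr,z in((.074,.042),(.086,.03),(.086,0)):
        pts=np.array([f([.541+rr*np.cos(t),.052+rr*np.sin(t),z]) for t in np.linspace(0,6.28,80)]);cv2.polylines(o,[pts],True,(255,255,0),1)
    for a,c in angs:
        t=np.radians(a);b=[.541+.085*np.cos(t),.052+.085*np.sin(t)]
        cv2.line(o,f(b+[.042]),f(b+[.124]),c,1)
    return o
a=draw(cv2.imread("pics/scene0.png"),[(-150,(0,255,0)),(-155,(0,0,255)),(-145,(255,0,0))])
b=draw(r.capture("scene"),[(97.5,(0,255,0)),(120,(0,0,255)),(105,(255,0,0))])
cv2.imwrite("pics/ov.png",np.hstack([a,b]))
E
```

```text
(no output)
```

View pics/ov.png

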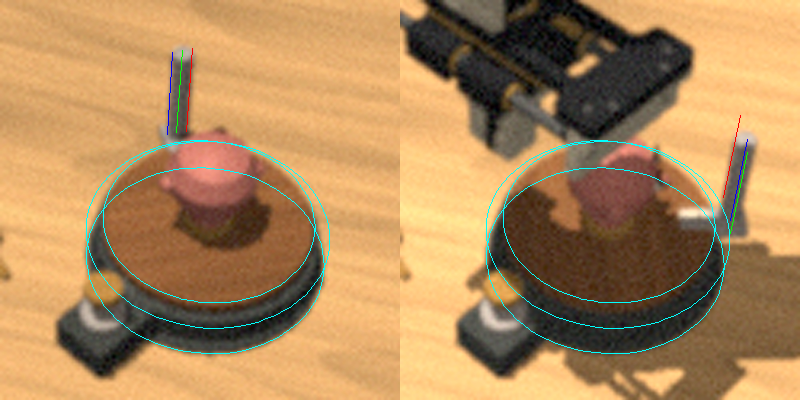

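```bash
python3 - <<'E'
from h import *
def ang(a,b):d=b-a;return np.degrees(np.arctan2(d[1],d[0])).round(1),np.linalg.norm(d).round(4),a.round(4),b.round(4)
print("start top bracket",ang(ray("top",215+280/5,175+368/5,.046),ray("top",215+325/5,175+455/5,.046)))
print("end scene bracket",ang(ray("scene",240+390/4,100+437/4,.046),ray("scene",240+474/4,100+446/4,.046)))
E
```

```text
start top bracket (np.float64(-153.5), np.float64(0.0468), array([0.4989, 0.0255]), array([0.457 , 0.0046]))
end scene bracket (np.float64(98.7), np.float64(0.0465), array([0.5348, 0.1024]), array([0.5277, 0.1484]))
```

Call:
servo_tool:
  targets:
    - {"dx":-0.5,"dy":-3,"dz":0,"spin":0,"grip":0}
    - {"dx":-1,"dy":-6,"dz":0,"spin":0,"grip":0}
    - {"dx":-1.5,"dy":-9,"dz":0,"spin":0,"grip":0}
    - {"dx":-2,"dy":-12,"dz":0,"spin":0,"grip":0}
    - {"dx":-3,"dy":-15,"dz":0,"spin":0,"grip":0}
    - {"dx":-4,"dy":-18,"dz":0,"spin":0,"grip":0}
    - {"dx":-5,"dy":-21,"dz":0,"spin":0,"grip":0}
    - {"dx":-6,"dy":-24,"dz":0,"spin":0,"grip":0}
    - {"dx":-7,"dy":-27,"dz":0,"spin":0,"grip":0}
    - {"dx":-8,"dy":-30,"dz":0,"spin":0,"grip":0}

```text
time_s: 30.95
tcp_pos: [0.554, -0.2963, 0.2]
eef_rot: [-180.0, -0.1, 152.3]
contact_force: [1.4, -0.2, -0.2]
gripper_width: 0.0005
```

```bash
python3 - <<'E'
from h import *
t=r.capture("top");o=cv2.imread("pics/top0.png")
f=lambda x:cv2.convertScaleAbs(cv2.resize(x[180:280,215:295],None,fx=5,fy=5,interpolation=2),alpha=1.7)
cv2.imwrite("pics/topc.png",np.hstack([f(o),f(t)]))
print(r.get_state()["tcp_pos"])
E
```

```text
[ 0.55225025 -0.30034365  0.19988021]
```

View pics/topc.png

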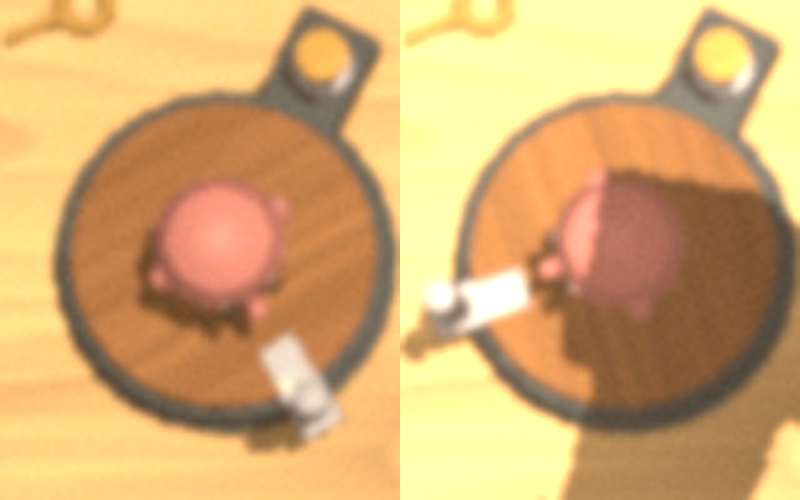

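The top view shows the bracket now pointing left, from about (525,285) to (430,310), with the nose at (550,267) and an ear at (597,180). I'll work the turn out numerically.

```bash
python3 - <<'E'
from h import *
def P(x,y,z):return ray("top",215+x/5-.4,180+y/5-.4,z)
def ang(a,b):d=b-a;return np.degrees(np.arctan2(d[1],d[0])).round(1)
C=np.array([.541,.052])
print("bracket",ang(P(281,345,.046),P(321,430,.046)),ang(P(127,287,.046),P(38,312,.046)))
print("nose",ang(C,P(258,308,.075)),ang(C,P(150,267,.075)))
print("ears",ang(P(160,278,.08),P(281,208,.08)),ang(P(197,180,.08),P(240,308,.08)))
import cv2
o=cv2.imread("pics/top0.png");t=r.capture("top")
# bracket mask: bright grey pixels
for im in(o,t):
    h=cv2.cvtColor(im[180:280,205:295],cv2.COLOR_BGR2HSV);m=((h[...,1]<60)&(h[...,2]>85)).astype(np.uint8)
    n,l,s,c=cv2.connectedComponentsWithStats(m)
    for k in range(1,n):
        if s[k,4]>25:
            (rc)=cv2.minAreaRect(np.argwhere(l==k)[:,::-1].astype(np.float32));print(s[k,4],c[k]+[205,180],rc[1],rc[2],ray("top",*(c[k]+[205,180]),.046))
E
```

```text
bracket -155.7 104.8
nose -149.1 100.3
ears -60.7 -162.2
132 [274.84848485 257.06818182] (18.181238174438477, 9.34669303894043) 50.194427490234375 [0.47846065 0.01658458]
117 [279.23076923 198.4957265 ] (16.124515533447266, 19.597488403320312) 29.744882583618164 [0.62004935 0.00371251]
137 [229.48905109 239.75182482] (10.0, 19.0) 90.0 [0.52179958 0.12480246]
```

View pics/s5.png

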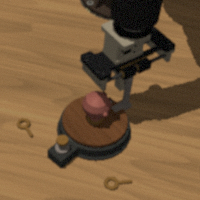

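The pictures scatter between 100° and 111°, and the shadow hurts them, so I'll feel for the post again. By feel, contact should come between −252° and −256° if the plate sits in the fifth click. It will come earlier if the plate fell short.

Call:
servo_tool:
  targets:
    - {"dx":-0.4,"dy":2.1,"dz":0,"spin":0.04,"grip":0}
    - {"dx":-0.7,"dy":4.2,"dz":0,"spin":0.08,"grip":0}
    - {"dx":-1.1,"dy":6.3,"dz":0,"spin":0.12,"grip":0}
    - {"dx":-1.4,"dy":8.4,"dz":0,"spin":0.16,"grip":0}
    - {"dx":-1.8,"dy":10.5,"dz":0,"spin":0.2,"grip":0}
    - {"dx":-2.2,"dy":12.6,"dz":0,"spin":0.24,"grip":0}
    - {"dx":-2.5,"dy":14.7,"dz":0,"spin":0.28,"grip":0}
    - {"dx":-2.9,"dy":16.8,"dz":0,"spin":0.32,"grip":0}
    - {"dx":-3.3,"dy":18.9,"dz":0,"spin":0.36,"grip":0}
    - {"dx":-3.6,"dy":21,"dz":0,"spin":0.4,"grip":0}

```text
time_s: 31.88
tcp_pos: [0.5183, -0.084, 0.2004]
eef_rot: [-180.0, -0.1, 175.4]
contact_force: [-0.0, -1.2, 0.1]
gripper_width: 0.0005
```

Call:
servo_tool:
  targets:
    - {"dx":-0.5,"dy":2.7,"dz":0,"spin":0.05,"grip":0}
    - {"dx":-1,"dy":5.4,"dz":0,"spin":0.1,"grip":0}
    - {"dx":-1.5,"dy":8.1,"dz":0,"spin":0.15,"grip":0}
    - {"dx":-2,"dy":10.8,"dz":0,"spin":0.2,"grip":0}
    - {"dx":-2.4,"dy":13.5,"dz":0,"spin":0.25,"grip":0}
    - {"dx":-2.9,"dy":16.2,"dz":0,"spin":0.3,"grip":0}
    - {"dx":-3.3,"dy":18.6,"dz":0,"spin":0.35,"grip":0}
    - {"dx":-3.6,"dy":20.7,"dz":0,"spin":0.4,"grip":0}
    - {"dx":-3.6,"dy":20.7,"dz":0,"spin":0.4,"grip":0}
    - {"dx":-3.6,"dy":20.7,"dz":0,"spin":0.4,"grip":0}

```text
time_s: 32.72
tcp_pos: [0.4825, 0.1226, 0.2006]
eef_rot: [-180.0, -0.1, -161.7]
contact_force: [0.2, 0.3, -0.7]
gripper_width: 0.0005
```

```bash
python3 -c "
from h import *
s=r.get_state();print(s['tcp_pos'],s['eef_rot'],s['time_s'])"
```

```text
[0.48247697 0.12260945 0.20055106] [-1.79988216e+02 -9.21106422e-02 -1.61727134e+02] 32.7167
```

Call:
servo_tool:
  targets:
    - {"dx":0,"dy":0,"dz":-2,"spin":0,"grip":0}
    - {"dx":0,"dy":0,"dz":-4,"spin":0,"grip":0}
    - {"dx":0,"dy":0,"dz":-6,"spin":0,"grip":0}
    - {"dx":0,"dy":0,"dz":-8,"spin":0,"grip":0}
    - {"dx":0,"dy":0,"dz":-10,"spin":0,"grip":0}
    - {"dx":0,"dy":0,"dz":-11.9,"spin":0,"grip":0}
    - {"dx":0.5,"dy":0.1,"dz":-11.9,"spin":0,"grip":0}
    - {"dx":1,"dy":0.3,"dz":-11.9,"spin":0,"grip":0}
    - {"dx":1,"dy":0.3,"dz":-11.9,"spin":0,"grip":0}
    - {"dx":1,"dy":0.3,"dz":-11.9,"spin":0,"grip":0}

```text
time_s: 33.55
tcp_pos: [0.4946, 0.1248, 0.0836]
eef_rot: [180.0, 0.1, -161.9]
contact_force: [-0.2, -0.2, 0.2]
gripper_width: 0.0006
```

Call:
servo_tool:
  targets:
    - {"dx":0.1,"dy":0.04,"dz":0,"spin":-0.01,"grip":0}
    - {"dx":0.2,"dy":0.08,"dz":0,"spin":-0.02,"grip":0}
    - {"dx":0.3,"dy":0.12,"dz":0,"spin":-0.04,"grip":0}
    - {"dx":0.4,"dy":0.16,"dz":0,"spin":-0.05,"grip":0}
    - {"dx":0.5,"dy":0.2,"dz":0,"spin":-0.065,"grip":0}
    - {"dx":0.5,"dy":0.2,"dz":0,"spin":-0.065,"grip":0}
    - {"dx":0.5,"dy":0.2,"dz":0,"spin":-0.065,"grip":0}
    - {"dx":0.5,"dy":0.2,"dz":0,"spin":-0.065,"grip":0}
    - {"dx":0.5,"dy":0.2,"dz":0,"spin":-0.065,"grip":0}
    - {"dx":0.5,"dy":0.2,"dz":0,"spin":-0.065,"grip":0}

```text
time_s: 34.38
tcp_pos: [0.4984, 0.1265, 0.0825]
eef_rot: [-180.0, -0.0, -165.6]
contact_force: [-1.0, -0.3, 0.8]
gripper_width: 0.0002
```

Call:
servo_tool:
  targets:
    - {"dx":0.06,"dy":0.05,"dz":0,"spin":-0.01,"grip":0}
    - {"dx":0.12,"dy":0.1,"dz":0,"spin":-0.02,"grip":0}
    - {"dx":0.18,"dy":0.14,"dz":0,"spin":-0.02,"grip":0}
    - {"dx":0.25,"dy":0.2,"dz":0,"spin":-0.03,"grip":0}
    - {"dx":0.25,"dy":0.2,"dz":0,"spin":-0.03,"grip":0}
    - {"dx":0.25,"dy":0.2,"dz":0,"spin":-0.03,"grip":0}
    - {"dx":0.25,"dy":0.2,"dz":0,"spin":-0.03,"grip":0}
    - {"dx":0.25,"dy":0.2,"dz":0,"spin":-0.03,"grip":0}
    - {"dx":0.25,"dy":0.2,"dz":0,"spin":-0.03,"grip":0}
    - {"dx":0.25,"dy":0.2,"dz":0,"spin":-0.03,"grip":0}

```text
time_s: 35.22
tcp_pos: [0.501, 0.1285, 0.0826]
eef_rot: [180.0, 0.0, -167.4]
contact_force: [0.3, 0.2, -0.5]
gripper_width: 0.0005
```

Call:
servo_tool:
  targets:
    - {"dx":0.06,"dy":0.04,"dz":0,"spin":-0.01,"grip":0}
    - {"dx":0.12,"dy":0.08,"dz":0,"spin":-0.02,"grip":0}
    - {"dx":0.18,"dy":0.12,"dz":0,"spin":-0.02,"grip":0}
    - {"dx":0.25,"dy":0.16,"dz":0,"spin":-0.03,"grip":0}
    - {"dx":0.25,"dy":0.16,"dz":0,"spin":-0.03,"grip":0}
    - {"dx":0.25,"dy":0.16,"dz":0,"spin":-0.03,"grip":0}
    - {"dx":0.25,"dy":0.16,"dz":0,"spin":-0.03,"grip":0}
    - {"dx":0.25,"dy":0.16,"dz":0,"spin":-0.03,"grip":0}
    - {"dx":0.25,"dy":0.16,"dz":0,"spin":-0.03,"grip":0}
    - {"dx":0.25,"dy":0.16,"dz":0,"spin":-0.03,"grip":0}

```text
time_s: 36.05
tcp_pos: [0.5035, 0.1301, 0.0826]
eef_rot: [-180.0, 0.0, -169.1]
contact_force: [-0.0, -0.1, 0.3]
gripper_width: 0.0006
```

Call:
servo_tool:
  targets:
    - {"dx":0.1,"dy":0.05,"dz":0,"spin":-0.01,"grip":0}
    - {"dx":0.21,"dy":0.1,"dz":0,"spin":-0.03,"grip":0}
    - {"dx":0.31,"dy":0.15,"dz":0,"spin":-0.04,"grip":0}
    - {"dx":0.42,"dy":0.2,"dz":0,"spin":-0.05,"grip":0}
    - {"dx":0.52,"dy":0.25,"dz":0,"spin":-0.065,"grip":0}
    - {"dx":0.52,"dy":0.25,"dz":0,"spin":-0.065,"grip":0}
    - {"dx":0.52,"dy":0.25,"dz":0,"spin":-0.065,"grip":0}
    - {"dx":0.52,"dy":0.25,"dz":0,"spin":-0.065,"grip":0}
    - {"dx":0.52,"dy":0.25,"dz":0,"spin":-0.065,"grip":0}
    - {"dx":0.52,"dy":0.25,"dz":0,"spin":-0.065,"grip":0}

```text
time_s: 36.88
tcp_pos: [0.5086, 0.1326, 0.0826]
eef_rot: [180.0, 0.0, -172.8]
contact_force: [0.3, -0.7, -1.1]
gripper_width: 0.0004
```

Call:
servo_tool:
  targets:
    - {"dx":0.06,"dy":0.03,"dz":0,"spin":-0.01,"grip":0}
    - {"dx":0.13,"dy":0.05,"dz":0,"spin":-0.02,"grip":0}
    - {"dx":0.2,"dy":0.08,"dz":0,"spin":-0.02,"grip":0}
    - {"dx":0.27,"dy":0.1,"dz":0,"spin":-0.03,"grip":0}
    - {"dx":0.27,"dy":0.1,"dz":0,"spin":-0.03,"grip":0}
    - {"dx":0.27,"dy":0.1,"dz":0,"spin":-0.03,"grip":0}
    - {"dx":0.27,"dy":0.1,"dz":0,"spin":-0.03,"grip":0}
    - {"dx":0.27,"dy":0.1,"dz":0,"spin":-0.03,"grip":0}
    - {"dx":0.27,"dy":0.1,"dz":0,"spin":-0.03,"grip":0}
    - {"dx":0.27,"dy":0.1,"dz":0,"spin":-0.03,"grip":0}

```text
time_s: 37.72
tcp_pos: [0.5113, 0.1336, 0.0826]
eef_rot: [-180.0, -0.0, -174.5]
contact_force: [-0.3, 0.6, 0.5]
gripper_width: 0.0004
```

Call:
servo_tool:
  targets:
    - {"dx":0.07,"dy":0.02,"dz":0,"spin":-0.01,"grip":0}
    - {"dx":0.15,"dy":0.05,"dz":0,"spin":-0.02,"grip":0}
    - {"dx":0.22,"dy":0.07,"dz":0,"spin":-0.03,"grip":0}
    - {"dx":0.3,"dy":0.1,"dz":0,"spin":-0.035,"grip":0}
    - {"dx":0.3,"dy":0.1,"dz":0,"spin":-0.035,"grip":0}
    - {"dx":0.3,"dy":0.1,"dz":0,"spin":-0.035,"grip":0}
    - {"dx":0.3,"dy":0.1,"dz":0,"spin":-0.035,"grip":0}
    - {"dx":0.3,"dy":0.1,"dz":0,"spin":-0.035,"grip":0}
    - {"dx":0.3,"dy":0.1,"dz":0,"spin":-0.035,"grip":0}
    - {"dx":0.3,"dy":0.1,"dz":0,"spin":-0.035,"grip":0}

```text
time_s: 38.55
tcp_pos: [0.5144, 0.1346, 0.0826]
eef_rot: [180.0, 0.0, -176.5]
contact_force: [-0.6, -0.1, -0.2]
gripper_width: 0.0005
```

Call:
servo_tool:
  targets:
    - {"dx":0.07,"dy":0.02,"dz":0,"spin":-0.01,"grip":0}
    - {"dx":0.15,"dy":0.04,"dz":0,"spin":-0.02,"grip":0}
    - {"dx":0.22,"dy":0.06,"dz":0,"spin":-0.03,"grip":0}
    - {"dx":0.3,"dy":0.09,"dz":0,"spin":-0.035,"grip":0}
    - {"dx":0.3,"dy":0.09,"dz":0,"spin":-0.035,"grip":0}
    - {"dx":0.3,"dy":0.09,"dz":0,"spin":-0.035,"grip":0}
    - {"dx":0.3,"dy":0.09,"dz":0,"spin":-0.035,"grip":0}
    - {"dx":0.3,"dy":0.09,"dz":0,"spin":-0.035,"grip":0}
    - {"dx":0.3,"dy":0.09,"dz":0,"spin":-0.035,"grip":0}
    - {"dx":0.3,"dy":0.09,"dz":0,"spin":-0.035,"grip":0}

```text
time_s: 39.38
tcp_pos: [0.5171, 0.1354, 0.0825]
eef_rot: [-180.0, -0.0, -178.5]
contact_force: [-4.4, -0.4, 1.1]
gripper_width: 0.0002
```

Contact came at about −253°, exactly five clicks of 22.5°, so the visual reading was biased. I'll back off and go to the lock.

Call:
servo_tool:
  targets:
    - {"dx":-0.2,"dy":-0.05,"dz":0,"spin":0,"grip":0}
    - {"dx":-0.5,"dy":-0.1,"dz":0,"spin":0,"grip":0}
    - {"dx":-0.8,"dy":-0.2,"dz":0,"spin":0,"grip":0}
    - {"dx":-1,"dy":-0.2,"dz":1.5,"spin":0,"grip":0}
    - {"dx":-1,"dy":-0.2,"dz":3.5,"spin":0,"grip":0}
    - {"dx":-1,"dy":-0.2,"dz":5.5,"spin":0,"grip":0}
    - {"dx":-1,"dy":-0.2,"dz":7.5,"spin":0,"grip":0}
    - {"dx":-1,"dy":-0.2,"dz":9.5,"spin":0,"grip":0}
    - {"dx":-1,"dy":-0.2,"dz":11,"spin":0,"grip":0}
    - {"dx":-1,"dy":-0.2,"dz":12,"spin":0,"grip":0}

```text
time_s: 40.22
tcp_pos: [0.508, 0.1338, 0.2046]
eef_rot: [179.9, 0.2, -178.5]
contact_force: [0.6, -0.4, 0.9]
gripper_width: 0.0003
```

Call:
servo_tool:
  targets:
    - {"dx":1.6,"dy":-1.6,"dz":0,"spin":-0.07,"grip":0}
    - {"dx":3.2,"dy":-3.3,"dz":0,"spin":-0.14,"grip":0}
    - {"dx":4.8,"dy":-4.9,"dz":0,"spin":-0.21,"grip":0}
    - {"dx":6.4,"dy":-6.5,"dz":0,"spin":-0.28,"grip":0}
    - {"dx":8,"dy":-8.1,"dz":0,"spin":-0.35,"grip":0}
    - {"dx":9.6,"dy":-9.8,"dz":0,"spin":-0.42,"grip":0}
    - {"dx":11.2,"dy":-11.4,"dz":0,"spin":-0.48,"grip":0}
    - {"dx":12.8,"dy":-13,"dz":0,"spin":-0.515,"grip":0}
    - {"dx":12.8,"dy":-13,"dz":0,"spin":-0.515,"grip":0}
    - {"dx":12.8,"dy":-13,"dz":0,"spin":-0.515,"grip":0}

```text
time_s: 41.05
tcp_pos: [0.6355, 0.0026, 0.2014]
eef_rot: [-179.9, -0.1, 151.9]
contact_force: [-0.2, 0.2, 0.8]
gripper_width: 0.0006
```

```bash
python3 - <<'E'
from h import *
st=r.get_state();print(st["tcp_pos"],st["eef_rot"],st["time_s"],st["joints"])
E
```

```text
[0.63548943 0.00256814 0.2014439 ] [-1.79949605e+02 -5.80602128e-02  1.51877498e+02] 41.05 [ 1.77938732e+01  1.78482719e+01 -6.60926725e+00 -7.29668087e-03
 -6.56190539e+01 -1.35913334e+02]
```

Call:
servo_tool:
  targets:
    - {"dx":0.05,"dy":0.1,"dz":-2,"spin":0,"grip":0}
    - {"dx":0.05,"dy":0.1,"dz":-4,"spin":0,"grip":0}
    - {"dx":0.05,"dy":0.1,"dz":-6,"spin":0,"grip":0}
    - {"dx":0.05,"dy":0.1,"dz":-8,"spin":0,"grip":0}
    - {"dx":0.05,"dy":0.1,"dz":-10,"spin":0,"grip":0}
    - {"dx":0.05,"dy":0.1,"dz":-11.5,"spin":0,"grip":0}
    - {"dx":0.05,"dy":0.1,"dz":-12.5,"spin":0,"grip":0}
    - {"dx":0.05,"dy":0.1,"dz":-13.2,"spin":0,"grip":0}
    - {"dx":0.05,"dy":0.1,"dz":-13.2,"spin":0,"grip":0}
    - {"dx":0.05,"dy":0.1,"dz":-13.2,"spin":0,"grip":0}

```text
time_s: 41.88
tcp_pos: [0.636, 0.0048, 0.071]
eef_rot: [180.0, 0.0, 152.0]
contact_force: [0.3, -0.7, 0.9]
gripper_width: 0.0005
```

Call:
servo_tool:
  targets:
    - {"dx":0,"dy":0,"dz":-0.15,"spin":0,"grip":0}
    - {"dx":0,"dy":0,"dz":-0.3,"spin":0,"grip":0}
    - {"dx":0,"dy":0,"dz":-0.45,"spin":0,"grip":0}
    - {"dx":0,"dy":0,"dz":-0.6,"spin":0,"grip":0}
    - {"dx":0,"dy":0,"dz":-0.75,"spin":0,"grip":0}
    - {"dx":0,"dy":0,"dz":-0.9,"spin":0,"grip":0}
    - {"dx":0,"dy":0,"dz":-1,"spin":0,"grip":0}
    - {"dx":0,"dy":0,"dz":-1,"spin":0,"grip":0}
    - {"dx":0,"dy":0,"dz":-1,"spin":0,"grip":0}
    - {"dx":0,"dy":0,"dz":-1,"spin":0,"grip":0}

```text
time_s: 42.72
tcp_pos: [0.636, 0.0045, 0.0605]
eef_rot: [180.0, 0.0, 152.0]
contact_force: [0.2, 0.0, 0.2]
gripper_width: 0.0003
```

Call:
servo_tool:
  targets:
    - {"dx":0,"dy":0,"dz":-0.05,"spin":0,"grip":0}
    - {"dx":0,"dy":0,"dz":-0.1,"spin":0,"grip":0}
    - {"dx":0,"dy":0,"dz":-0.15,"spin":0,"grip":0}
    - {"dx":0,"dy":0,"dz":-0.2,"spin":0,"grip":0}
    - {"dx":0,"dy":0,"dz":-0.25,"spin":0,"grip":0}
    - {"dx":0,"dy":0,"dz":-0.3,"spin":0,"grip":0}
    - {"dx":0,"dy":0,"dz":-0.35,"spin":0,"grip":0}
    - {"dx":0,"dy":0,"dz":-0.4,"spin":0,"grip":0}
    - {"dx":0,"dy":0,"dz":-0.45,"spin":0,"grip":0}
    - {"dx":0,"dy":0,"dz":-0.5,"spin":0,"grip":0}

```text
time_s: 43.55
tcp_pos: [0.636, 0.0045, 0.0556]
eef_rot: [180.0, 0.0, 152.0]
contact_force: [1.4, -0.2, 3.3]
gripper_width: 0.0004
```

Call:
servo_tool:
  targets:
    - {"dx":0,"dy":0,"dz":-0.05,"spin":0,"grip":0}
    - {"dx":0,"dy":0,"dz":-0.1,"spin":0,"grip":0}
    - {"dx":0,"dy":0,"dz":-0.15,"spin":0,"grip":0}
    - {"dx":0,"dy":0,"dz":-0.2,"spin":0,"grip":0}
    - {"dx":0,"dy":0,"dz":-0.25,"spin":0,"grip":0}
    - {"dx":0,"dy":0,"dz":-0.3,"spin":0,"grip":0}
    - {"dx":0,"dy":0,"dz":-0.35,"spin":0,"grip":0}
    - {"dx":0,"dy":0,"dz":-0.4,"spin":0,"grip":0}
    - {"dx":0,"dy":0,"dz":-0.4,"spin":0,"grip":0}
    - {"dx":0,"dy":0,"dz":-0.4,"spin":0,"grip":0}

```text
time_s: 44.38
tcp_pos: [0.636, 0.0045, 0.0523]
eef_rot: [180.0, 0.0, 152.0]
contact_force: [-0.8, -0.7, 8.2]
gripper_width: 0.0001
```

Call:
servo_tool:
  targets:
    - {"dx":0,"dy":0,"dz":-0.02,"spin":0,"grip":0}
    - {"dx":0,"dy":0,"dz":-0.04,"spin":0,"grip":0}
    - {"dx":0,"dy":0,"dz":-0.06,"spin":0,"grip":0}
    - {"dx":0,"dy":0,"dz":-0.08,"spin":0,"grip":0}
    - {"dx":0,"dy":0,"dz":-0.1,"spin":0,"grip":0}
    - {"dx":0,"dy":0,"dz":-0.1,"spin":0,"grip":0}
    - {"dx":0,"dy":0,"dz":-0.1,"spin":0,"grip":0}
    - {"dx":0,"dy":0,"dz":-0.1,"spin":0,"grip":0}
    - {"dx":0,"dy":0,"dz":-0.1,"spin":0,"grip":0}
    - {"dx":0,"dy":0,"dz":-0.1,"spin":0,"grip":0}

```text
time_s: 45.22
tcp_pos: [0.6361, 0.0045, 0.0522]
eef_rot: [180.0, 0.1, 152.0]
contact_force: [-4.3, 0.8, 14.6]
gripper_width: 0.0005
```

Firm stop: z stays at 0.0522 while the force rises to 14.6 N. Lifting away now.

Call:
servo_tool:
  targets:
    - {"dx":0,"dy":0,"dz":0.3,"spin":0,"grip":0}
    - {"dx":0,"dy":0,"dz":1,"spin":0,"grip":0}
    - {"dx":0,"dy":0,"dz":3,"spin":0,"grip":0}
    - {"dx":0,"dy":0,"dz":5,"spin":0,"grip":0}
    - {"dx":0,"dy":0,"dz":7,"spin":0,"grip":0}
    - {"dx":0,"dy":0,"dz":9,"spin":0,"grip":0}
    - {"dx":0,"dy":0,"dz":11,"spin":0,"grip":0}
    - {"dx":0,"dy":0,"dz":13,"spin":0,"grip":0}
    - {"dx":0,"dy":0,"dz":15,"spin":0,"grip":0}
    - {"dx":0,"dy":0,"dz":15,"spin":0,"grip":0}

```text
time_s: 46.05
tcp_pos: [0.6374, 0.0045, 0.205]
eef_rot: [179.8, 0.2, 152.0]
contact_force: [1.3, 0.4, 1.0]
gripper_width: 0.0002
```

Call:
servo_tool:
  targets:
    - {"dx":-0.5,"dy":-3,"dz":0,"spin":0,"grip":0}
    - {"dx":-1,"dy":-6,"dz":0,"spin":0,"grip":0}
    - {"dx":-1.5,"dy":-9,"dz":0,"spin":0,"grip":0}
    - {"dx":-2,"dy":-12,"dz":0,"spin":0,"grip":0}
    - {"dx":-3,"dy":-15,"dz":0,"spin":0,"grip":0}
    - {"dx":-4,"dy":-18,"dz":0,"spin":0,"grip":0}
    - {"dx":-5,"dy":-21,"dz":0,"spin":0,"grip":0}
    - {"dx":-6,"dy":-24,"dz":0,"spin":0,"grip":0}
    - {"dx":-7,"dy":-27,"dz":0,"spin":0,"grip":0}
    - {"dx":-7,"dy":-27,"dz":0,"spin":0,"grip":0}

```text
time_s: 46.88
tcp_pos: [0.5633, -0.2693, 0.1999]
eef_rot: [-179.9, -0.1, 151.8]
contact_force: [0.7, 0.2, -0.1]
gripper_width: 0.0005
```

```bash
python3 - <<'E'
from h import *
s=r.capture("scene")
f=lambda x:cv2.convertScaleAbs(cv2.resize(x[130:290,230:360],None,fx=3,fy=3,interpolation=2),alpha=1.6)
cv2.imwrite("pics/fin.png",np.hstack([f(cv2.imread("pics/scene0.png")),f(s)]))
print(r.get_state()["contact_force"])
E
```

```text
[-0.10847235  0.84413675 -0.12893462]
```

View pics/fin.png

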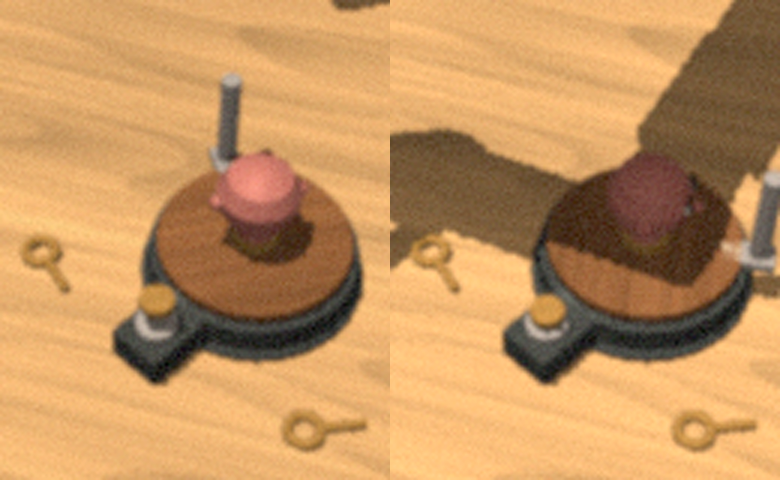

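The cap is down, but the post now sits at scene (357,189), against (357.5,183) before I felt for it again. I'll check the current angle.

```bash
python3 - <<'E'
from h import *
C=np.array([.541,.052])
p=ray("scene",356.7,189.3,.123);d=p-C;print(p,np.linalg.norm(d),np.degrees(np.arctan2(d[1],d[0])))
t=r.capture("top");o=cv2.imread("pics/top0.png")
f=lambda x:cv2.convertScaleAbs(cv2.resize(x[180:280,215:295],None,fx=5,fy=5,interpolation=2),alpha=1.7)
cv2.imwrite("pics/topd.png",np.hstack([f(o),f(t)]))
h=cv2.cvtColor(t[180:280,205:295],cv2.COLOR_BGR2HSV);m=((h[...,1]<60)&(h[...,2]>85)).astype(np.uint8)
n,l,s,c=cv2.connectedComponentsWithStats(m)
for k in range(1,n):
    if s[k,4]>25:
        q=c[k]+[205,180];w=ray("top",*q,.046);print(s[k,4],q,w,np.degrees(np.arctan2(*(w-C)[::-1])))
E
```

```text
[0.53649298 0.1347546 ] 0.08287723703109025 93.11738742453535
119 [278.44537815 198.36134454] [0.62041056 0.00561153] -30.291762528426755
129 [227.69767442 233.64341085] [0.53659038 0.12903031] 93.27633846320903
```

View pics/topd.png

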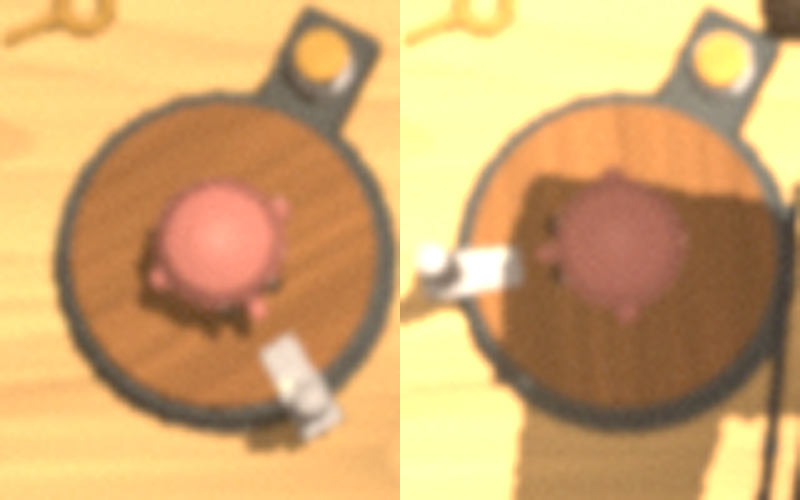

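```bash
python3 -c "
from h import *
print(r.get_state()['time_s'],r.close_job())"
```

```text
the job is handed in; nothing more can be done
46.9833 None
```

I turned the plate five clicks clockwise and then pressed the lock plunger fully home. I handed the job in at 47 s with the arm clear.

- **Clicks:** Force on the post rose and dropped five times, every 22.5° of finger travel, with peaks of about 11 N.
- **A check that disagreed:** After the fifth drop the pictures showed only about 100–111° turned, against the expected 112.5°. I went back and pushed the post on gently. There was no resistance until contact at the predicted fifth-click position (about 4 N), and then I let go. The later pictures show the plate moved on about 11° from there, so it had probably stopped just short of springing over.
- **Final angle:** The last pictures give roughly 112–117°, too coarse to confirm the resting angle closely. The fifth click rests mainly on the feel of the contact. The earlier clicks may also have been partly pushed over rather than springing by themselves.
- **Lock:** The cap's top stopped at 52.2 mm above the bench, which matches full 12 mm travel. It held there while the force rose from 8 to 15 N, and the pictures show the cap lower than at the start.
- **Other things:** The highest force I read at the end of any move was about 15 N. Both screw eyes look unmoved in the last picture. I did not re-check the crown, control bar or screwdriver, but the arm stayed well clear of them.

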